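Snap the stand upright onto its socket

ROBOT

A 6-joint arm with a two-finger parallel gripper is mounted at the origin on a cart in front of the work surface, level with it; the furniture and walls round the work are solid. World frame = base frame: x ahead of the robot, y to its left, z up, the work surface at z = 0. Lengths are in mm, angles in rad, forces in N, time in s.
With the tool pointing down it reaches from about 350 to 775 mm from the base axis. Payload 7.3 kg.
Tool frame: the origin (TCP) lies at the very end of the fingers, on their centre line; the grasp point (between the pads) lies 19 mm behind it; x points along the fingers, z is the direction in which the jaws open and shut, and the axes are right-handed (so a half turn about x gives the same grasp; the last joint's range is limited). The gripper opens to 92 mm and grips with 3 to 60 N. Pads are 19 mm wide; open, the fingers measure 130 mm over their backs; the gripper's body (75 mm by 190 mm) begins 47 mm behind the grasp point.
Start: joints at [1.142, 0.342, 1.524, -0, 1.275, -0.146], TCP at [146.484, 504.17, 226.741] pointing down, gripper open.
Joint ranges: [-2.53, 2.53], [-0.77, 2.02], [0.04, 2.7], [-1, 4.14], [0.28, 2.66], [-3.11, 3.11]. Speed limits (rad/s): [2.57, 2.57, 3.14, 3.14, 3.14, 3.14].

INTERFACE

Orientations are given as [roll, pitch, yaw] about the fixed x, y, z axes, in that order (R = Rz(yaw) Ry(pitch) Rx(roll)).
In Python, from plant import * gives the robot as it stands.
- The arm moves only by the shell command python3 -m creep 'ROWS'. ROWS is JSON, a list of rows, each an object of numbers: "tx", "ty", "tz": the shift along the tool's x, y, z in cm; "wx", "wy", "wz": the turn, a rotation vector about the tool's x, y, z in rad; "gripper": the closure, from -1 (fully open) to 1 (shut). A call has 1 to 8 rows; each row is the pose to reach, as a shift and turn from the pose commanded when the call began, along the tool's axes at that moment; what a row does not reach only later rows make up. A row lasts 1/12 s, in which the tool goes at most 41.7 mm and 7.16 degrees, less where a joint would pass 70% of its speed; a pose out of reach is approached as far as the arm can. A call with a gripper value outside its range is refused whole. The fingers move at their own pace and stop on an object; the grip force is fixed at half the most. Time passes only in rows, so rows that repeat a pose let the fingers close. It gives the time, the measured TCP pose, the force and the opening at its end, in the units of the state.
- get_obs(): the state, without advancing time (a new reading comes with each control period).
- capture(name): name is "scene" or "top" or "wrist"; returns a dict with "frame" (480x640x3 uint8, red, green, blue), "z_map" (480x640 float32, mm along the optical axis (not along the pixel's ray), 0 where there is no reading), "vertical_fov" (degrees; the focal length in pixels is half the picture's height over the tangent of half this angle, whatever the lens; pixels are square), "cx", "cy" (the principal point, pixels), "xyz" and "rotation" of the camera in the world. Camera axes: x right, y down, z forward; pixel columns grow to the right and rows downward; lengths in mm; the calibration is good to about 2 mm. A picture is of the moment at which its call begins.
- close_job(): hands the job in, once; it reports no verdict.
The state is a dict: "time": time; "joint_positions": joint angles; "dq": joint speeds; "tau": joint torques, N m; "tool_pos": TCP position; "tcp_rot": TCP orientation; "contact_force": force on the tool from outside, world axes, zero at the start; "moment": the same for the moment, N m; "grip_width": finger opening in mm.
Only numpy, scipy, OpenCV 4.12 (cv2) and the standard library are available. Lean on these libraries where they do the work, as an engineer would, in place of code of your own. Each camera call takes 0.05 s, during which the arm holds its last target.

TASK

Get the tube stand ready: take the orange transit cap off the green floor socket and put it in the small blue tray. Then slide the yellow square upright tube, window end down and turned so that its window (below the red rim mark) is on the red spring button's side, onto the socket's stub until it is fully home and the button pops out through the window. Leave the tape measure and the grease tin where they are.

Things in the scene. Friction and masses are not known exactly. Their poses are not given: they have to be found in the camera images.
- socket: Fixed green stand socket: round flange 90 mm across, 12 mm high; on it a square shoulder 54 mm wide whose top is 20 mm above the bench; from it rises a bright steel square stub 34 mm wide and 75 mm tall (top 95 mm above the bench), its top 8 mm tapering to 24 mm. Origin: centre of the underside, on the stub's axis, z up. The red button is in the stub's -x side, with a red paint mark on the shoulder below it. The cap sits on the stub's top at the start.
- shoulder (a point): Centre of the socket's square shoulder, 20 mm above the bench, on the stub's axis; the upright's foot rests at this height when home.
- button_home (a point): Fixed point at the red button, 20 mm from the stub's axis on the socket's -x side and 36.5 mm above the shoulder; the upright's window centre comes to this point when home.
- button (a joint): Red spring button of the socket, 14 mm wide, 20 mm tall (27 to 46.5 mm above the shoulder), sloping on top, square underneath; stands 9 mm out of the stub. Value in m: 0 = fully out, grows to at most 0.012 as it is pushed in (2.5 N to start, about 5 N fully in). A tube that is pushed down over it pushes it in and needs roughly 10 N downwards; it springs back to 0 when the window reaches it, at most 2.5 mm before the foot meets the shoulder.
- cap_center (a point): Centre (half-way up) of the orange plastic cap: square, 44 mm wide, 50 mm high, lower 26 mm hollow and loosely over the top of the stub (2 mm play each side), upper 24 mm solid. Its sides are parallel to its x and y axes, and within 2 degrees to the stub's sides; z up. At the start its underside is 70 mm above the bench, its top 120 mm; it lifts straight off.
- upright_center (a point): Centre (half-way up) of the yellow-painted upright: open square tube 44 mm wide outside, 37 mm inside, 150 mm long, 0.28 kg, standing on the bench on its foot (window end down). z is up along the tube; sides parallel to x and y; the window is in its -x side, with a red paint mark on the top rim right above it.
- window (a point): Centre of the upright's only window, 18 mm wide and 24 mm tall, in its -x wall, 36.5 mm above its foot and 20 mm from its axis.
- tray: Fixed shallow blue tray, 120 x 120 mm outside, rim 20 mm high, floor 9 mm above the bench, inside 112 mm. Origin: centre of the underside; sides parallel to x and y.
- tape_center (a point): Centre of the yellow tape measure, 39 x 83 x 66 mm, a bystander.
- tin_center (a point): Centre of the red and white grease tin, 68 mm across and 53 mm high, a bystander.
- cap: The same orange cap, origin at the centre of its underside, 25 mm under point cap_center.
There are look-alikes about, which are no part of the job. Of the things that look like the part that bears upright_center, the smaller one is meant.

How it is judged:
By the outcome, as a careful person would: the job done as asked, in the order asked, and still so for the second after the job is handed in, with the robot touching nothing.
It also fails if it takes over 48 s, if anything falls off the work surface, if the arm or the gripper's body presses on something with over 40 N, if the wrist force passes 120 N, or if a joint passes its speed limit or range.

## Working session

There is one attempt and no reset: what is moved stays moved. The work goes in short steps, Python scripts to look and compute and a shell command to move; the robot and the scene stay as the last step left them, time stands still between calls to the robot, and variables do not carry over. Pictures are saved under pics/ and viewed, and the job is handed in when it is done.

```bash
mkdir -p pics; ls; python3 - <<'E'
from plant import *
import cv2,numpy as np
print(get_obs())
for n in ["scene","top","wrist"]:
    c=capture(n)
    cv2.imwrite(f"pics/{n}0.png",c["frame"][:,:,::-1])
    print(n,c["vertical_fov"],c["cx"],c["cy"],c["xyz"],c["rotation"],c["z_map"].min(),c["z_map"].max())
E
```

```text
pics
{'time': 0.0, 'joint_positions': array([ 1.14202388e+00,  3.42730617e-01,  1.52500029e+00, -1.13133034e-05,
        1.27539326e+00, -1.45994361e-01]), 'dq': array([ 5.69300420e-04,  1.00938182e-03,  7.32296423e-05, -2.82912666e-04,
       -4.83850587e-04,  6.75003080e-04]), 'tau': array([-1.92736052e-04, -4.31245422e+01, -2.44220585e+01,  7.16987858e-02,
        5.62233967e-02, -1.41836672e-04]), 'tool_pos': array([146.29951041, 503.78882749, 226.04670139]), 'tcp_rot': array([ 3.0026619 ,  1.56926477, -1.99250186]), 'contact_force': array([-0.10685011, -0.11454635, -0.21171098]), 'moment': array([ 0.02266135,  0.0060264 , -0.0087652 ]), 'grip_width': 91.91379328804928}
scene 52.375201752954766 320.7871472910519 235.72970781432812 [-11.48617371 -23.52850422 634.3073146 ] [-2.29059941 -0.01895327 -0.89433399] 0.0 3042.8252
top 47.923005397222525 317.23023249736565 243.18064776066356 [445.56484965 378.248611   926.7847176 ] [-3.09761086e+00 -1.02071510e-03 -1.57622228e+00] 0.0 1681.0234
wrist 66.98270802448285 315.2382962857535 237.91404784231935 [ 75.26779081 524.70192892 385.10611334] [2.86475814e+00 8.91524715e-04 1.28843550e+00] 0.0 1254.3842
```

View pics/scene0.png

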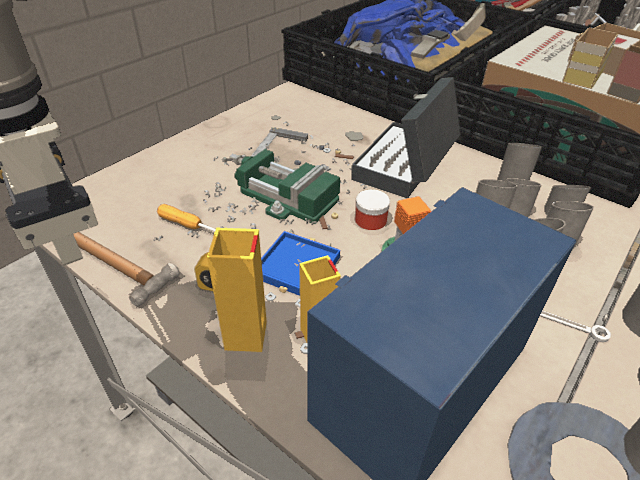

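View pics/top0.png

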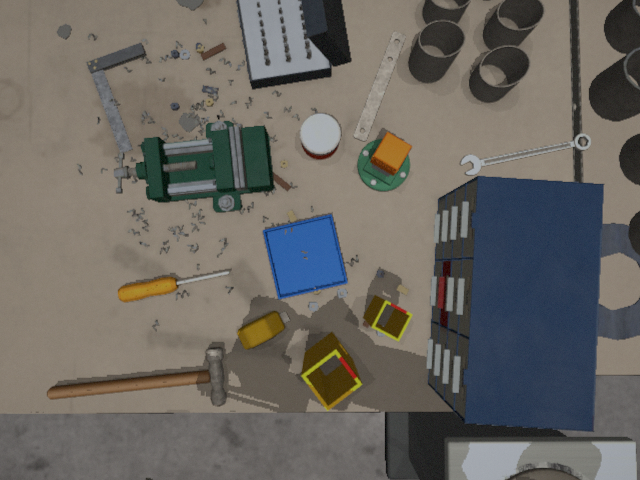

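View pics/wrist0.png

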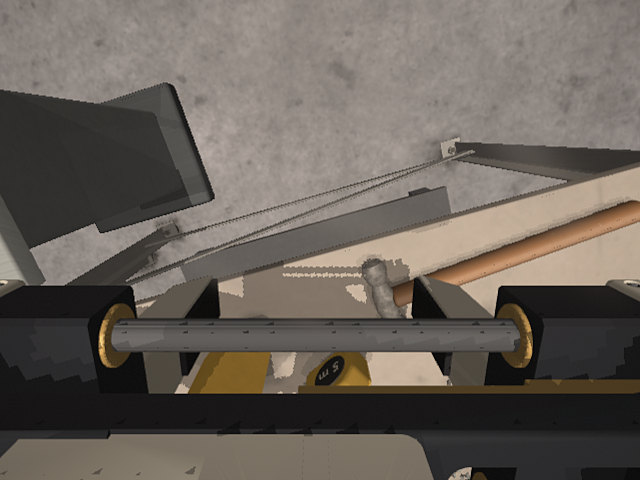

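```bash
cat > h.py <<'E'
from plant import *
import cv2,numpy as np
from scipy.spatial.transform import Rotation as R
def cam(n):
    c=capture(n); c["R"]=R.from_euler("xyz",c["rotation"]).as_matrix(); c["f"]=240/np.tan(np.radians(c["vertical_fov"])/2); return c
def cloud(c):
    v,u=np.mgrid[0:480,0:640]; z=c["z_map"]
    p=np.stack([(u-c["cx"])/c["f"]*z,(v-c["cy"])/c["f"]*z,z],-1)
    return p@c["R"].T+c["xyz"]
def ray(c,uv,h):
    uv=np.atleast_2d(np.array(uv,float)); d=np.c_[(uv[:,0]-c["cx"])/c["f"],(uv[:,1]-c["cy"])/c["f"],np.ones(len(uv))]@c["R"].T
    return c["xyz"]+d*((h-c["xyz"][2])/d[:,2])[:,None]
def proj(c,p):
    q=(np.atleast_2d(p)-c["xyz"])@c["R"]; return q[:,:2]/q[:,2:]*c["f"]+[c["cx"],c["cy"]]
def crop(c,x0,y0,x1,y1,k,name):
    cv2.imwrite("pics/"+name,cv2.resize(c["frame"][y0:y1,x0:x1,::-1],None,fx=k,fy=k,interpolation=cv2.INTER_CUBIC))
E
python3 - <<'E'
from h import *
t=cam("top"); s=cam("scene")
crop(t,290,110,450,230,5,"soc.png"); crop(t,290,260,450,380,5,"tubes.png"); crop(s,200,180,440,360,3,"sc1.png")
for n,c in (("t",t),("s",s)):
    P=cloud(c); np.save(n+".npy",P)
P=np.load("t.npy")
def p(n,u,v): print(n,P[v,u].round(1))
p("captop",390,152);p("flange",366,165);p("tray",305,255);p("tin",320,135);p("tape",262,330);p("cab",530,300);p("small rim",400,306);p("sm2",405,318);p("big",347,368);p("bench",380,220);p("vise",255,160);p("pipe",500,70);p("pipe",435,50)
E
```

```text
captop [618.7 266.4 116.5]
flange [617.5 293.8  19.4]
tray [466.  398.    7.2]
tin [661.1 371.7  52.4]
tape [345.8 465.8  61.8]
cab [401.8 105.3 233. ]
small rim [378.  236.1  -0.8]
sm2 [370.1 249.2 131.2]
big [310.9 338.6 201.2]
bench [5.257e+02 2.689e+02 5.000e-01]
vise [619.4 477.3  57.6]
pipe [7.867e+02 5.690e+01 2.000e-01]
pipe [823.3 169.4  -1.1]
```

View pics/soc.png

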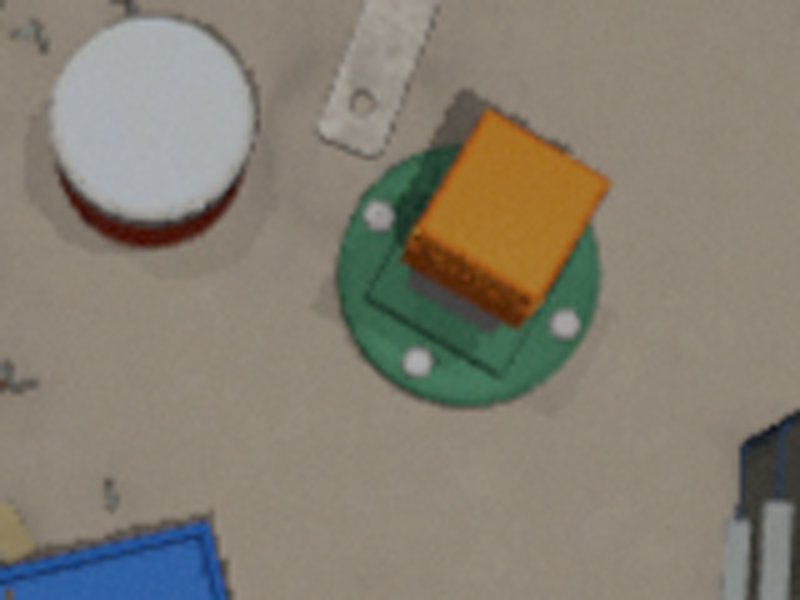

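View pics/tubes.png

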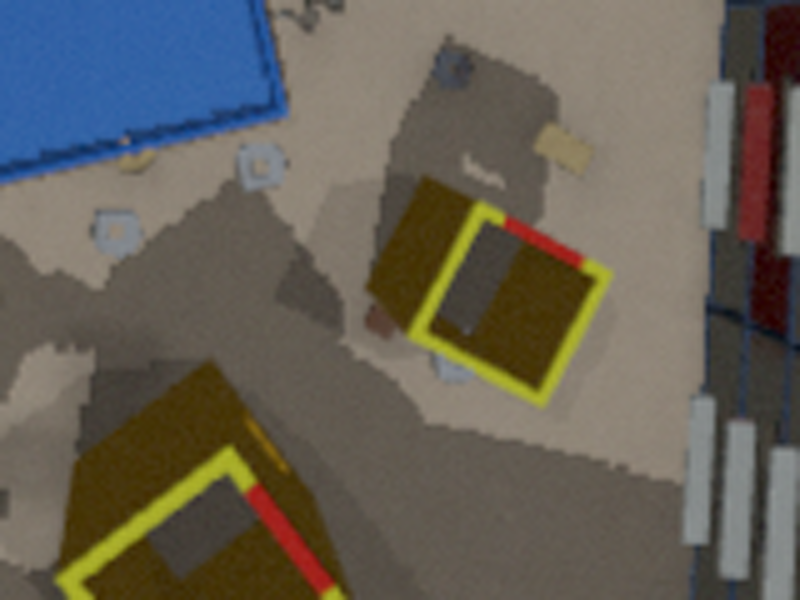

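View pics/sc1.png

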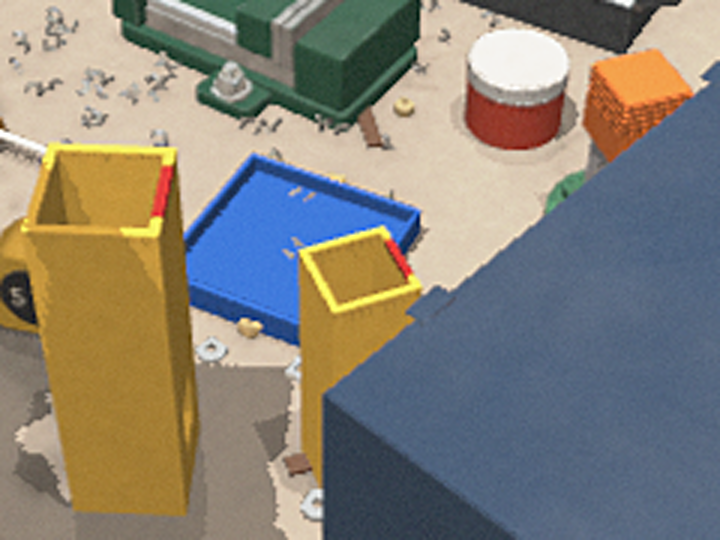

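```bash
python3 - <<'E'
from h import *
t=cam("top")
f=t["frame"]; hsv=cv2.cvtColor(f,cv2.COLOR_RGB2HSV)
P=np.load("t.npy")
def rect(mask,h,name,roi):
    m=np.zeros_like(mask); x0,y0,x1,y1=roi; m[y0:y1,x0:x1]=mask[y0:y1,x0:x1]
    cs,_=cv2.findContours(m,cv2.RETR_EXTERNAL,cv2.CHAIN_APPROX_NONE); c=max(cs,key=cv2.contourArea)
    w=ray(t,c[:,0,:],h)[:,:2].astype(np.float32)
    r=cv2.minAreaRect(w); print(name,np.round(r[0],1),np.round(r[1],1),round(r[2],1),"hull c px",c[:,0].mean(0))
    return c
H,S,V=cv2.split(hsv)
rect(((H>8)&(H<20)&(S>150)&(V>175)).astype(np.uint8)*255,120,"cap",(350,120,420,190))
ry=(((H>24)&(H<33)&(S>150)&(V>120))|(((H<6)|(H>174))&(S>150)&(V>120))).astype(np.uint8)*255
rect(ry,150,"small",(360,285,420,350)); rect(ry,210,"big",(290,325,370,420))
red=(((H<6)|(H>174))&(S>150)&(V>120)).astype(np.uint8)*255
rect(red,150,"smallred",(360,285,420,350))
rect(((H>100)&(H<120)&(S>150)&(V>120)).astype(np.uint8)*255,20,"tray",(255,205,355,305))
c=rect(((H>65)&(H<90)&(S>90)).astype(np.uint8)*255,12,"flange",(345,130,420,200))
w=ray(t,c[:,0,:],12)[:,:2].astype(np.float32); print(cv2.minEnclosingCircle(w))
rect((P[:,:,2]>215).astype(np.uint8)*255,233,"cabinet top",(420,150,640,440))
for u,v in ((480,180),(470,420),(600,185),(596,425),(440,215),(435,300),(432,380),(430,385)): print((u,v),P[v,u].round(0), ray(t,(u,v),233).round(0))
# cabinet extents by heights
Q=P.reshape(-1,3); k=(Q[:,0]>150)&(Q[:,0]<600)&(Q[:,1]<260)&(Q[:,1]>-100)
for a,b in((30,80),(80,150),(150,220),(220,300)):
    q=Q[k&(Q[:,2]>a)&(Q[:,2]<b)]; print(a,b,len(q),q.min(0).round(0) if len(q) else'',q.max(0).round(0) if len(q) else'')
E
```

```text
Traceback (most recent call last):
ValueError: max() iterable argument is empty
```

```bash
cat > m.py <<'E'
from h import *
t=cam("top")
f=t["frame"]; hsv=cv2.cvtColor(f,cv2.COLOR_RGB2HSV)
P=np.load("t.npy")
def rect(mask,h,name,roi):
    m=np.zeros_like(mask); x0,y0,x1,y1=roi; m[y0:y1,x0:x1]=mask[y0:y1,x0:x1]
    cs,_=cv2.findContours(m,cv2.RETR_EXTERNAL,cv2.CHAIN_APPROX_NONE)
    if not cs: print(name,"none"); return None
    c=max(cs,key=cv2.contourArea)
    w=ray(t,c[:,0,:],h)[:,:2].astype(np.float32)
    r=cv2.minAreaRect(w); print(name,np.round(r[0],1),np.round(r[1],1),round(r[2],1))
    return c
H,S,V=cv2.split(hsv)
E
python3 - <<'E'
from m import *
print(hsv[150,390],hsv[165,375],hsv[325,407],hsv[306,397],hsv[180,385],hsv[250,305])
rect(((H>8)&(H<20)&(S>150)&(V>160)).astype(np.uint8)*255,120,"cap",(350,120,420,190))
ry=(((H>24)&(H<33)&(S>150)&(V>120))|(((H<6)|(H>174))&(S>150)&(V>120))).astype(np.uint8)*255
rect(ry,150,"small",(360,285,420,350)); rect(ry,210,"big",(290,325,370,420))
red=(((H<6)|(H>174))&(S>150)&(V>120)).astype(np.uint8)*255
rect(red,150,"smallred",(360,285,420,350))
rect(((H>100)&(H<120)&(S>150)&(V>120)).astype(np.uint8)*255,20,"tray",(255,205,355,305))
c=rect(((H>65)&(H<90)&(S>90)).astype(np.uint8)*255,12,"flange",(345,130,420,200))
if c is not None:
  w=ray(t,c[:,0,:],12)[:,:2].astype(np.float32); print(cv2.minEnclosingCircle(w))
rect((P[:,:,2]>215).astype(np.uint8)*255,233,"cabinet top",(420,150,640,440))
for u,v in ((480,180),(470,420),(600,185),(596,425),(440,215),(435,300),(432,380),(430,385)): print((u,v),P[v,u].round(0), ray(t,(u,v),233).round(0))
Q=P.reshape(-1,3); k=(Q[:,0]>150)&(Q[:,0]<600)&(Q[:,1]<210)&(Q[:,1]>-100)
for a,b in((30,80),(80,150),(150,220),(220,300)):
    q=Q[k&(Q[:,2]>a)&(Q[:,2]<b)]; print(a,b,len(q),q.min(0).round(0) if len(q) else'',q.max(0).round(0) if len(q) else'')
E
```

```text
[ 18 202 167] [  8 129  79] [ 29 111 149] [  2 157 145] [ 73 106 108] [108 178 165]
cap [620.3 263.5] [41.1 41. ] 58.9
small [368.8 271.4] [43.9 43.4] 61.7
big [302.8 363.7] [44.7 58. ] 36.7
smallred [386.5 261.9] [23.   3.2] 63.1
tray [464.  398.2] [118.2 118.8] 12.8
flange [615.9 266.8] [86.6 78.1] 57.2
((619.7005004882812, 264.4598083496094), 44.105674743652344)
cabinet top [399.  101.4] [169.7 316.8] 86.0
(480, 180) [557. 166. 231.] [[557. 166. 233.]]
(470, 420) [250. 184. 231.] [[251. 185. 233.]]
(600, 185) [550.  10. 231.] [[549.  11. 233.]]
(596, 425) [ -46. -480. -760.] [[243.  25. 233.]]
(440, 215) [532. 170.  21.] [[512. 219. 233.]]
(435, 300) [389. 180.  19.] [[402. 227. 233.]]
(432, 380) [259. 189.  29.] [[301. 232. 233.]]
(430, 385) [247. 189.  13.] [[295. 235. 233.]]
30 80 1441 [246. 163.  30.] [563. 197.  80.]
80 150 2401 [246. 163.  80.] [563. 197. 150.]
150 220 3219 [246. 162. 150.] [563. 197. 220.]
220 300 32050 [235.   5. 220.] [563. 193. 237.]
```

```bash
cat > go.py <<'E'
from h import *
import sys
def down(jaw_deg,tilt=0):
    a=np.radians(jaw_deg); z=np.array([np.cos(a),np.sin(a),0]); x=np.array([0,0,-1.]); M=np.c_[x,np.cross(z,x),z]
    return M@R.from_rotvec([0,0,np.radians(tilt)]).as_matrix()
def delta(p,M,M0=None,p0=None):
    o=get_obs(); R0=R.from_euler("xyz",o["tcp_rot"]).as_matrix(); 
    p0=o["tool_pos"] if p0 is None else p0
    d=R0.T@(np.array(p)-p0)/10; w=R.from_matrix(R0.T@M).as_rotvec()
    print("t",d.round(2),"w",w.round(3),"deg",np.degrees(np.linalg.norm(w)).round(1))
def st():
    o=get_obs(); R0=R.from_euler("xyz",o["tcp_rot"]).as_matrix()
    print("t=%.2f"%o["time"],"p",o["tool_pos"].round(1),"x",R0[:,0].round(3),"y",R0[:,1].round(3),"z",R0[:,2].round(3),"jaw deg",np.degrees(np.arctan2(R0[1,2],R0[0,2])).round(2),"F",o["contact_force"].round(1),"M",o["moment"].round(2),"w",o["grip_width"].round(1),"q",o["joint_positions"].round(2))
E
python3 - <<'E'
from go import *
st()
for a in (-31,149): delta([620,263.5,260],down(a))
o=get_obs();c=cam("wrist");R0=R.from_euler("xyz",o["tcp_rot"]).as_matrix();print(R0.T@(c["xyz"]-o["tool_pos"]))
E
```

```text
Traceback (most recent call last):
  File "go.py", line 13, in st
    print("t=%.2f"%o["time"],"p",o["tool_pos"].round(1),"x",R0[:,0].round(3),"y",R0[:,1].round(3),"z",R0[:,2].round(3),"jaw deg",np.degrees(np.arctan2(R0[1,2],R0[0,2])).round(2),"F",o["contact_force"].round(1),"M",o["moment"].round(2),"w",o["grip_width"].round(1),"q",o["joint_positions"].round(2))
                                                                                                                                                                                                                                               ^^^^^^^^^^^^^^^^^^^^^
AttributeError: 'float' object has no attribute 'round'
```

```bash
sed -i 's/o\["grip_width"\].round(1)/round(o["grip_width"],1)/' go.py
python3 - <<'E'
from go import *
st()
for a in (-31,149): delta([620,263.5,260],down(a))
o=get_obs();c=cam("wrist");R0=R.from_euler("xyz",o["tcp_rot"]).as_matrix();print(R0.T@(c["xyz"]-o["tool_pos"]))
E
```

```text
t=0.35 p [146.5 504.1 226.6] x [-0. -0. -1.] y [-0.96   0.279  0.   ] z [ 0.279  0.96  -0.   ] jaw deg 73.8 F [-0.6 -0.8 -0.2] M [-0.02 -0.    0.01] w 91.6 q [ 1.14  0.34  1.52  0.    1.28 -0.15]
t [ -3.34 -52.19  -9.89] w [ 1.829 -0.     0.   ] deg 104.8
t [ -3.34 -52.19  -9.89] w [-1.313 -0.    -0.   ] deg 75.2
[-1.58966882e+02  7.41030741e+01  1.65937078e-03]
```

```bash
python3 -m creep '[{"tx":-4,"ty":-4,"tz":0,"wx":0.12},{"tx":-4,"ty":-8,"tz":-1,"wx":0.24},{"tx":-4,"ty":-12,"tz":-2,"wx":0.36},{"tx":-4,"ty":-16,"tz":-3,"wx":0.48},{"tx":-4,"ty":-20,"tz":-4,"wx":0.6},{"tx":-4,"ty":-24,"tz":-5,"wx":0.72},{"tx":-4,"ty":-28,"tz":-6,"wx":0.84},{"tx":-4,"ty":-32,"tz":-7,"wx":0.96}]'; python3 - <<'E'
from go import *
st()
delta([620,263.5,200],down(-31))
E
```

```text
t=0.40 p [146.5 504.1 226.6] x [-0. -0. -1.] y [-0.96   0.279  0.   ] z [ 0.279  0.96  -0.   ] jaw deg 73.8 F [0.7 0.5 0.4] M [0.   0.   0.03] w 91.9 q [ 1.14  0.34  1.52 -0.    1.28 -0.15]
t [  2.66 -52.19  -9.89] w [ 1.829 -0.     0.   ] deg 104.8validation failed for argument at $[0]...
```

```bash
python3 -m creep '[{"tx":-4,"ty":-4,"tz":0,"wx":0.12,"wy":0,"wz":0,"gripper":-1},{"tx":-4,"ty":-8,"tz":-1,"wx":0.24,"wy":0,"wz":0,"gripper":-1},{"tx":-4,"ty":-12,"tz":-2,"wx":0.36,"wy":0,"wz":0,"gripper":-1},{"tx":-4,"ty":-16,"tz":-3,"wx":0.48,"wy":0,"wz":0,"gripper":-1},{"tx":-4,"ty":-20,"tz":-4,"wx":0.6,"wy":0,"wz":0,"gripper":-1},{"tx":-4,"ty":-24,"tz":-5,"wx":0.72,"wy":0,"wz":0,"gripper":-1},{"tx":-4,"ty":-28,"tz":-6,"wx":0.84,"wy":0,"wz":0,"gripper":-1},{"tx":-4,"ty":-32,"tz":-7,"wx":0.96,"wy":0,"wz":0,"gripper":-1}]'; python3 - <<'E'
from go import *
st()
delta([620,263.5,200],down(-31))
E
```

```text
time: 1.07
tool_pos: [428.8, 350.4, 266.9]
tcp_rot: [0.599, 1.57, 0.921]
contact_force: [0.4, 1.2, 0.3]
grip_width: 91.9
t=1.07 p [428.8 350.4 266.9] x [ 0.  0. -1.] y [-0.317  0.949  0.   ] z [0.949 0.317 0.   ] jaw deg 18.45 F [0.4 1.2 0.3] M [-0.04  0.06  0.01] w 91.9 q [0.55 0.37 1.37 0.   1.4  0.22]
t [  6.69 -14.3   15.39] w [ 0.863  0.    -0.   ] deg 49.5
```

```bash
python3 -m creep '[{"tx":0,"ty":-3,"tz":3,"wx":0.12,"wy":0,"wz":0,"gripper":-1},{"tx":0,"ty":-6,"tz":6,"wx":0.24,"wy":0,"wz":0,"gripper":-1},{"tx":1,"ty":-9,"tz":9,"wx":0.36,"wy":0,"wz":0,"gripper":-1},{"tx":2,"ty":-12,"tz":12,"wx":0.48,"wy":0,"wz":0,"gripper":-1},{"tx":4,"ty":-14.3,"tz":15.4,"wx":0.6,"wy":0,"wz":0,"gripper":-1},{"tx":5,"ty":-14.3,"tz":15.4,"wx":0.72,"wy":0,"wz":0,"gripper":-1},{"tx":5,"ty":-14.3,"tz":15.4,"wx":0.84,"wy":0,"wz":0,"gripper":-1},{"tx":5,"ty":-14.3,"tz":15.4,"wx":0.863,"wy":0,"wz":0,"gripper":-1}]'; python3 - <<'E'
from go import *
st()
delta([620,263.5,84],down(-31))
s=cam("scene");cv2.imwrite("pics/s1.png",s["frame"][:,:,::-1]);w=cam("wrist");cv2.imwrite("pics/w1.png",w["frame"][:,:,::-1])
E
```

```text
time: 1.73
tool_pos: [619.4, 265.0, 214.5]
tcp_rot: [-2.34, 1.567, -2.882]
contact_force: [0.0, -0.2, 0.1]
grip_width: 92.0
t=1.73 p [619.4 265.  214.5] x [-0.003 -0.001 -1.   ] y [ 0.515  0.857 -0.002] z [ 0.857 -0.515 -0.002] jaw deg -31.02 F [ 0.  -0.2  0.1] M [-0.14  0.09  0.01] w 92.0 q [0.29 0.64 1.07 0.   1.44 0.83]
t [13.05 -0.06  0.16] w [-0.    -0.002  0.002] deg 0.2
```

View pics/s1.png

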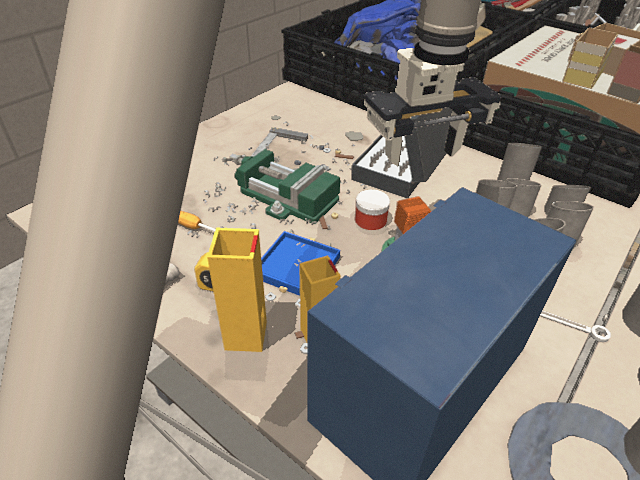

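View pics/w1.png

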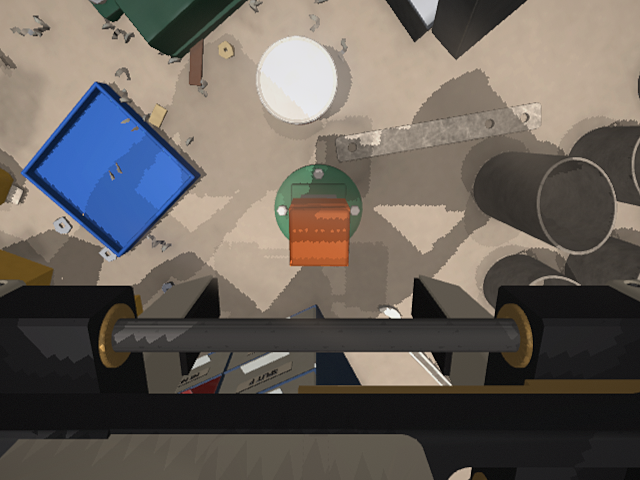

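```bash
python3 -m creep '[{"tx":3,"ty":-0.05,"tz":0.1,"wx":0,"wy":0,"wz":0,"gripper":-1},{"tx":6,"ty":-0.05,"tz":0.1,"wx":0,"wy":0,"wz":0,"gripper":-1},{"tx":9,"ty":-0.05,"tz":0.1,"wx":0,"wy":0,"wz":0,"gripper":-1},{"tx":11.5,"ty":-0.05,"tz":0.1,"wx":0,"wy":0,"wz":0,"gripper":-1},{"tx":13,"ty":-0.05,"tz":0.1,"wx":0,"wy":0,"wz":0,"gripper":-1},{"tx":13,"ty":-0.05,"tz":0.1,"wx":0,"wy":0,"wz":0,"gripper":-1}]'; python3 - <<'E'
from go import *
st()
s=cam("wrist");cv2.imwrite("pics/w2.png",s["frame"][:,:,::-1])
E
```

```text
time: 2.33
tool_pos: [617.4, 265.1, 83.8]
tcp_rot: [-2.326, 1.565, -2.857]
contact_force: [-0.4, -1.5, 0.0]
grip_width: 92.2
t=2.33 p [617.4 265.1  83.8] x [-0.005 -0.002 -1.   ] y [ 0.506  0.862 -0.004] z [ 0.862 -0.506 -0.004] jaw deg -30.41 F [-0.4 -1.5  0. ] M [-0.13  0.09  0.03] w 92.2 q [0.29 0.74 1.25 0.   1.16 0.82]
```

View pics/w2.png

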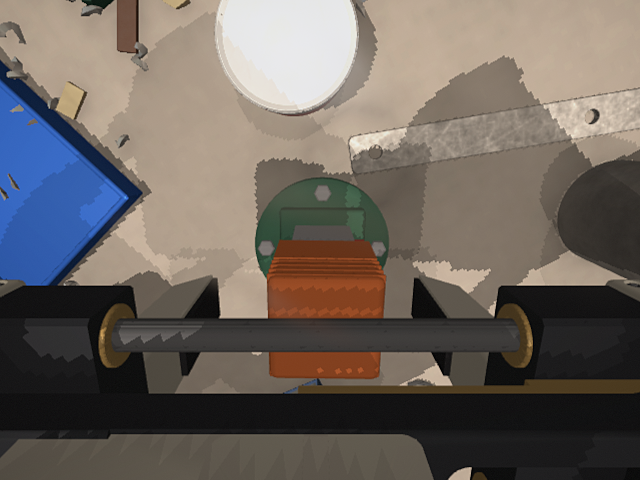

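```bash
python3 -m creep '[{"tx":0,"ty":0,"tz":0.3,"wx":0,"wy":0,"wz":0,"gripper":-1},{"tx":0,"ty":0,"tz":0.3,"wx":0,"wy":0,"wz":0,"gripper":1},{"tx":0,"ty":0,"tz":0.3,"wx":0,"wy":0,"wz":0,"gripper":1},{"tx":0,"ty":0,"tz":0.3,"wx":0,"wy":0,"wz":0,"gripper":1},{"tx":0,"ty":0,"tz":0.3,"wx":0,"wy":0,"wz":0,"gripper":1},{"tx":0,"ty":0,"tz":0.3,"wx":0,"wy":0,"wz":0,"gripper":1},{"tx":0,"ty":0,"tz":0.3,"wx":0,"wy":0,"wz":0,"gripper":1},{"tx":0,"ty":0,"tz":0.3,"wx":0,"wy":0,"wz":0,"gripper":1}]'; python3 - <<'E'
from go import *
st()
E
```

```text
time: 3.05
tool_pos: [622.3, 263.5, 86.8]
tcp_rot: [1.674, 1.571, 1.139]
contact_force: [-0.8, -0.5, -0.2]
grip_width: 49.4
t=3.05 p [622.3 263.5  86.8] x [ 0.  0. -1.] y [0.51 0.86 0.  ] z [ 0.86 -0.51 -0.  ] jaw deg -30.65 F [-0.8 -0.5 -0.2] M [-0.11  0.08 -0.08] w 49.4 q [0.29 0.74 1.24 0.   1.17 0.82]
```

```bash
python3 -m creep '[{"tx":0,"ty":0,"tz":0,"wx":0,"wy":0,"wz":0,"gripper":1},{"tx":0,"ty":0,"tz":0,"wx":0,"wy":0,"wz":0,"gripper":1},{"tx":0,"ty":0,"tz":0,"wx":0,"wy":0,"wz":0,"gripper":1}]'; python3 - <<'E'
from go import *
st()
E
```

```text
time: 3.3
tool_pos: [622.2, 263.5, 86.7]
tcp_rot: [3.034, 1.571, 2.499]
contact_force: [0.2, -0.8, 0.4]
grip_width: 43.9
t=3.30 p [622.2 263.5  86.7] x [-0.  0. -1.] y [0.51 0.86 0.  ] z [ 0.86 -0.51 -0.  ] jaw deg -30.65 F [ 0.2 -0.8  0.4] M [-0.12  0.17 -0.02] w 43.9 q [0.29 0.74 1.24 0.   1.17 0.82]
```

```bash
python3 -m creep '[{"tx":-1,"ty":0,"tz":0,"wx":0,"wy":0,"wz":0,"gripper":1},{"tx":-2,"ty":0,"tz":0,"wx":0,"wy":0,"wz":0,"gripper":1},{"tx":-3.5,"ty":0,"tz":0,"wx":0,"wy":0,"wz":0,"gripper":1},{"tx":-5.5,"ty":0,"tz":0,"wx":0,"wy":0,"wz":0,"gripper":1},{"tx":-7,"ty":0,"tz":0,"wx":0,"wy":0,"wz":0,"gripper":1},{"tx":-7,"ty":0,"tz":0,"wx":0,"wy":0,"wz":0,"gripper":1}]'; python3 - <<'E'
from go import *
st()
delta([464,398,156],down(-30.65))
s=cam("wrist");cv2.imwrite("pics/w3.png",s["frame"][:,:,::-1])
E
```

```text
time: 3.8
tool_pos: [624.4, 264.2, 162.0]
tcp_rot: [0.829, 1.562, 0.294]
contact_force: [0.6, 0.0, -0.3]
grip_width: 43.7
t=3.80 p [624.4 264.2 162. ] x [ 0.008  0.002 -1.   ] y [0.51  0.86  0.006] z [ 0.86  -0.51   0.006] jaw deg -30.65 F [ 0.6  0.  -0.3] M [-0.05  0.06  0.03] w 43.7 q [0.29 0.67 1.15 0.   1.31 0.82]
t [  0.5    3.34 -20.62] w [-0.     0.006 -0.006] deg 0.5
```

View pics/w3.png

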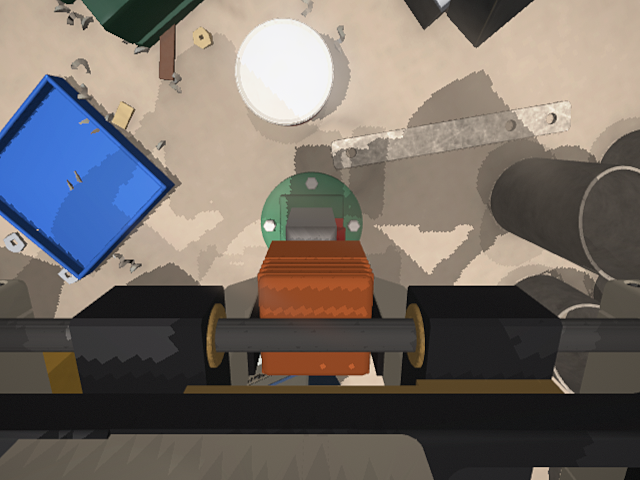

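```bash
python3 -m creep '[{"tx":0,"ty":0.6,"tz":-3.5,"wx":0,"wy":0,"wz":0,"gripper":1},{"tx":0,"ty":1.2,"tz":-7,"wx":0,"wy":0,"wz":0,"gripper":1},{"tx":2,"ty":1.8,"tz":-10.5,"wx":0,"wy":0,"wz":0,"gripper":1},{"tx":4,"ty":2.4,"tz":-14,"wx":0,"wy":0,"wz":0,"gripper":1},{"tx":6,"ty":3,"tz":-17.5,"wx":0,"wy":0,"wz":0,"gripper":1},{"tx":8,"ty":3.3,"tz":-20.6,"wx":0,"wy":0,"wz":0,"gripper":1},{"tx":10,"ty":3.3,"tz":-20.6,"wx":0,"wy":0,"wz":0,"gripper":1},{"tx":10,"ty":3.3,"tz":-20.6,"wx":0,"wy":0,"wz":0,"gripper":1}]'; python3 - <<'E'
from go import *
st()
delta([464,398,25],down(-30.65))
E
```

```text
time: 4.52
tool_pos: [457.6, 396.3, 52.1]
tcp_rot: [-2.022, 1.562, -2.554]
contact_force: [-0.4, -1.3, -0.3]
grip_width: 43.8
t=4.52 p [457.6 396.3  52.1] x [-0.008 -0.005 -1.   ] y [ 0.507  0.862 -0.008] z [ 0.862 -0.507 -0.004] jaw deg -30.47 F [-0.4 -1.3 -0.3] M [-0.18  0.1   0.04] w 43.8 q [ 0.59  0.67  1.49 -0.    0.99  1.12]
t [2.7  0.49 0.48] w [ 0.003 -0.004  0.008] deg 0.5
```

```bash
python3 -m creep '[{"tx":0.5,"ty":0.1,"tz":0.1,"wx":0,"wy":0,"wz":0,"gripper":1},{"tx":1,"ty":0.2,"tz":0.2,"wx":0,"wy":0,"wz":0,"gripper":1},{"tx":1.5,"ty":0.2,"tz":0.2,"wx":0,"wy":0,"wz":0,"gripper":1},{"tx":2,"ty":0.2,"tz":0.2,"wx":0,"wy":0,"wz":0,"gripper":1},{"tx":2,"ty":0.2,"tz":0.2,"wx":0,"wy":0,"wz":0,"gripper":1},{"tx":2,"ty":0.2,"tz":0.2,"wx":0,"wy":0,"wz":0,"gripper":1},{"tx":2,"ty":0.2,"tz":0.2,"wx":0,"wy":0,"wz":0,"gripper":1}]'; python3 - <<'E'
from go import *
st()
s=cam("scene");crop(s,180,150,480,375,2,"s4.png")
E
```

```text
time: 5.1
tool_pos: [465.0, 397.5, 37.1]
tcp_rot: [1.226, 1.57, 0.69]
contact_force: [0.1, -0.1, -0.5]
grip_width: 43.5
t=5.10 p [465.  397.5  37.1] x [ 0.  0. -1.] y [0.51  0.86  0.001] z [ 0.86 -0.51  0.  ] jaw deg -30.68 F [ 0.1 -0.1 -0.5] M [-0.09  0.13 -0.  ] w 43.5 q [0.58 0.69 1.49 0.   0.96 1.12]
```

View pics/s4.png

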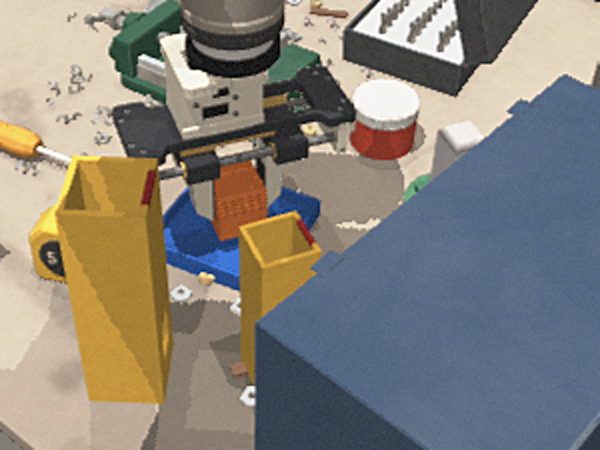

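```bash
python3 -m creep '[{"tx":0.5,"ty":0,"tz":0,"wx":0,"wy":0,"wz":0,"gripper":1},{"tx":0.9,"ty":0,"tz":0,"wx":0,"wy":0,"wz":0,"gripper":1},{"tx":1.1,"ty":0,"tz":0,"wx":0,"wy":0,"wz":0,"gripper":1},{"tx":1.2,"ty":0,"tz":0,"wx":0,"wy":0,"wz":0,"gripper":1},{"tx":1.2,"ty":0,"tz":0,"wx":0,"wy":0,"wz":0,"gripper":1},{"tx":1.2,"ty":0,"tz":0,"wx":0,"wy":0,"wz":0,"gripper":1}]'; python3 - <<'E'
from go import *
st()
E
```

```text
time: 5.65
tool_pos: [464.4, 397.5, 25.7]
tcp_rot: [-1.621, 1.571, -2.155]
contact_force: [-2.7, -1.5, 8.7]
grip_width: 43.9
t=5.65 p [464.4 397.5  25.7] x [-0. -0. -1.] y [ 0.51  0.86 -0.  ] z [ 0.86 -0.51 -0.  ] jaw deg -30.64 F [-2.7 -1.5  8.7] M [-0.47  0.6   0.02] w 43.9 q [ 0.58  0.71  1.5  -0.    0.93  1.12]
```

```bash
python3 -m creep '[{"tx":0,"ty":0,"tz":0,"wx":0,"wy":0,"wz":0,"gripper":-1},{"tx":0,"ty":0,"tz":0,"wx":0,"wy":0,"wz":0,"gripper":-1},{"tx":0,"ty":0,"tz":0,"wx":0,"wy":0,"wz":0,"gripper":-1},{"tx":0,"ty":0,"tz":0,"wx":0,"wy":0,"wz":0,"gripper":-1},{"tx":-3,"ty":0,"tz":0,"wx":0,"wy":0,"wz":0,"gripper":-1},{"tx":-7,"ty":0,"tz":0,"wx":0,"wy":0,"wz":0,"gripper":-1},{"tx":-11,"ty":0,"tz":0,"wx":0,"wy":0,"wz":0,"gripper":-1},{"tx":-15,"ty":0,"tz":0,"wx":0,"wy":0,"wz":0,"gripper":-1}]'; python3 - <<'E'
from go import *
st()
s=cam("wrist");cv2.imwrite("pics/w5.png",s["frame"][:,:,::-1])
s=cam("top");cv2.imwrite("pics/t5.png",s["frame"][:,:,::-1])
E
```

```text
time: 6.32
tool_pos: [464.3, 397.4, 176.0]
tcp_rot: [-2.077, 1.57, -2.612]
contact_force: [1.7, 0.3, -0.9]
grip_width: 90.1
t=6.32 p [464.3 397.4 176. ] x [-0.001 -0.001 -1.   ] y [ 0.51   0.86  -0.001] z [ 0.86  -0.51  -0.001] jaw deg -30.66 F [ 1.7  0.3 -0.9] M [-0.06  0.09 -0.02] w 90.1 q [0.58 0.54 1.35 0.   1.25 1.12]
```

View pics/w5.png

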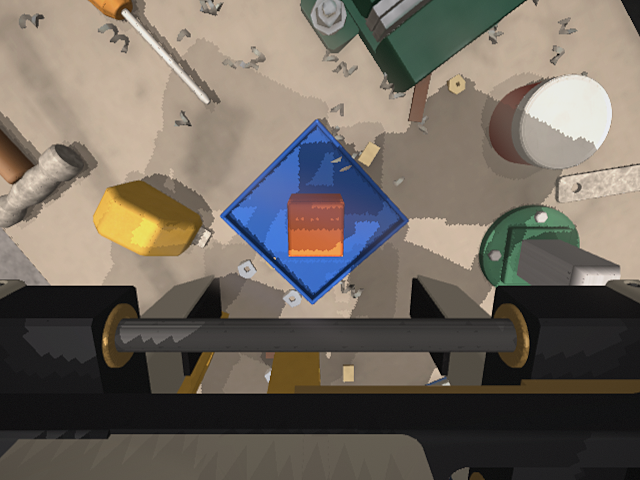

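View pics/t5.png

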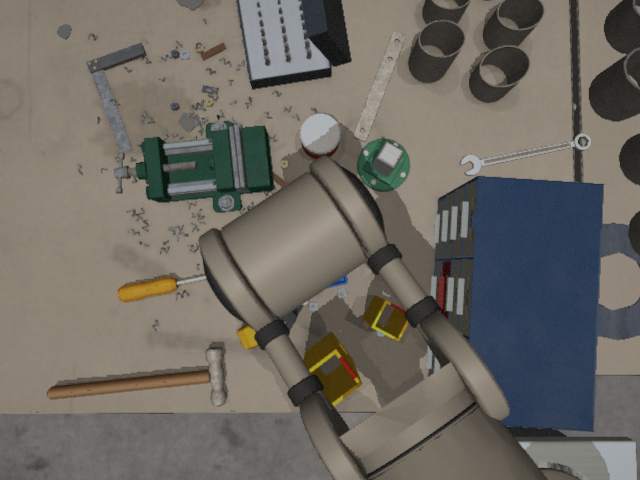

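```bash
python3 - <<'E'
from m import *
crop(t,345,125,425,195,9,"stub.png")
P=cloud(t)
np.save("t6.npy",P)
E
```

```text
(no output)
```

View pics/stub.png

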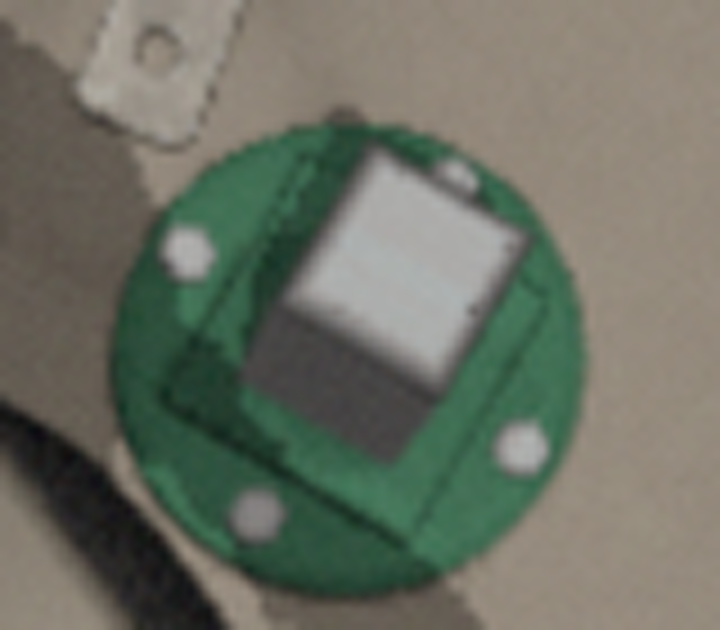

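```bash
python3 - <<'E'
from m import *
c=rect(((H>60)&(H<95)&(S>70)|((S<40)&(V>120))).astype(np.uint8)*255,12,"x",(350,130,415,195))
g=cv2.morphologyEx(((H>60)&(H<95)&(S>70)).astype(np.uint8)*255,cv2.MORPH_CLOSE,np.ones((5,5)))
m=np.zeros_like(g); m[130:195,350:415]=g[130:195,350:415]
cs,_=cv2.findContours(m,cv2.RETR_EXTERNAL,cv2.CHAIN_APPROX_NONE);c=max(cs,key=cv2.contourArea)
w=ray(t,c[:,0],12)[:,:2].astype(np.float32); print("flange",cv2.minEnclosingCircle(w),cv2.fitEllipse(w))
k=((S<40)&(V>130)).astype(np.uint8)*255
m=np.zeros_like(k); m[138:172,373:406]=k[138:172,373:406]
cs,_=cv2.findContours(m,cv2.RETR_EXTERNAL,cv2.CHAIN_APPROX_NONE);c=max(cs,key=cv2.contourArea)
for h in (87,91,95):
  r=cv2.minAreaRect(ray(t,c[:,0],h)[:,:2].astype(np.float32));print("stub",h,r)
E4=np.array([[372,150],[530,240],[440,395],[285,300]])/9+[345-.5,125-.5]
p=ray(t,E4,88)[:,:2];print(p.round(1),p.mean(0),np.linalg.norm(np.diff(p,axis=0),axis=1), np.degrees(np.arctan2(*(p[1]-p[0])[::-1])),np.degrees(np.arctan2(*(p[2]-p[1])[::-1])))
S4=np.array([[165,400],[412,545],[547,292]])/9+[344.5,124.5]
p=ray(t,S4,20)[:,:2];print(p.round(1),(p[0]+p[2])/2,np.degrees(np.arctan2(*(p[1]-p[0])[::-1])),np.degrees(np.arctan2(*(p[2]-p[1])[::-1])))
T4=np.array([[482,203],[610,270],[543,405],[410,332]])/5+[290-.5,260-.5]
p=ray(t,T4,150)[:,:2];print("tube",p.round(1),p.mean(0),np.linalg.norm(np.diff(p,axis=0),axis=1),[np.degrees(np.arctan2(*(p[(i+1)%4]-p[i])[::-1])).round(1) for i in range(4)])
from go import *
st()
E
```

```text
x [624.2 263.3] [104.4 109.6] 89.2
flange ((619.717529296875, 264.0831298828125), 44.92113494873047) ((620.254638671875, 263.7671813964844), (82.23233795166016, 84.93543243408203), 60.57728958129883)
stub 87 ((621.8678588867188, 262.6424255371094), (28.187665939331055, 28.262889862060547), 59.688209533691406)
stub 91 ((621.028076171875, 263.19305419921875), (28.05341911315918, 28.12830352783203), 59.68815612792969)
stub 95 ((620.1883544921875, 263.7437744140625), (27.91915512084961, 27.993667602539062), 59.68833923339844)
[[642.  268.8]
 [626.  241.4]
 [599.  257.4]
 [615.7 284.2]] [620.68780293 262.94315106] [31.65041414 31.45576631 31.60305034] -120.27383775479548 149.45677984772124
[[610.7 299.3]
 [583.1 253.2]
 [630.8 227.3]] [620.75761349 263.27925238] -120.94710322118003 -28.525910819221522
tube [[397.6 279.3]
 [378.2 242.8]
 [340.  262.5]
 [360.9 300.3]] [369.16056253 271.22568582] [41.25181018 43.03325513 43.21926558] [np.float64(-117.9), np.float64(152.8), np.float64(61.0), np.float64(-29.8)]
t=6.52 p [465.  397.9 175.8] x [ 0.002  0.002 -1.   ] y [0.51  0.86  0.002] z [ 0.86  -0.51   0.001] jaw deg -30.65 F [-0.3 -0.8 -1.4] M [-0.11  0.1  -0.  ] w 91.9 q [0.58 0.54 1.35 0.   1.25 1.12]
```

```bash
python3 - <<'E'
from h import *
for n in "ts":
    P=np.load(n+".npy").reshape(-1,3)
    k=(abs(P[:,0]-303)<45)&(abs(P[:,1]-364)<45)&(P[:,2]>150)
    z=P[k,2]; print(n,len(z),np.percentile(z,[50,90,95,99,100]).round(1))
    k=(abs(P[:,0]-369)<35)&(abs(P[:,1]-271)<35)&(P[:,2]>100); z=P[k,2]; print(n,len(z),np.percentile(z,[50,90,95,99,100]).round(1))
    k=(P[:,0]>280)&(P[:,0]<540)&(P[:,1]>150)&(P[:,1]<240)
    for a in range(0,260,20):
        q=P[k&(P[:,2]>a+8)&(P[:,2]<a+28)]; print(a+8,len(q),np.percentile(q[:,1],[50,95,99,100]).round(0) if len(q) else '')
E
cat pics/w3.png >/dev/null; python3 - <<'E'
import cv2
a=cv2.imread('pics/w3.png'); cv2.imwrite('pics/w3c.png',cv2.resize(a[150:270,240:400],None,fx=5,fy=5,interpolation=2))
E
```

```text
t 1280 [195.1 200.3 200.8 201.7 202.8]
t 605 [146.9 151.  151.6 152.7 153.4]
8 734 [181. 193. 195. 196.]
28 302 [179. 187. 188. 189.]
48 224 [177. 185. 185. 186.]
68 901 [181. 193. 195. 196.]
88 372 [180. 187. 188. 189.]
108 270 [177. 185. 185. 186.]
128 1100 [181. 192. 195. 196.]
148 472 [180. 188. 188. 189.]
168 349 [178. 185. 186. 196.]
188 1344 [181. 192. 195. 197.]
208 738 [179. 188. 189. 189.]
228 4915 [165. 183. 189. 193.]
248 0 
s 2599 [182.2 200.1 200.7 201.5 203.1]
s 1454 [135.8 150.6 151.1 152.  153.2]
8 0 
28 0 
48 0 
68 0 
88 0 
108 0 
128 0 
148 0 
168 0 
188 0 
208 0 
228 3957 [167. 185. 191. 194.]
248 0
```

View pics/w3c.png

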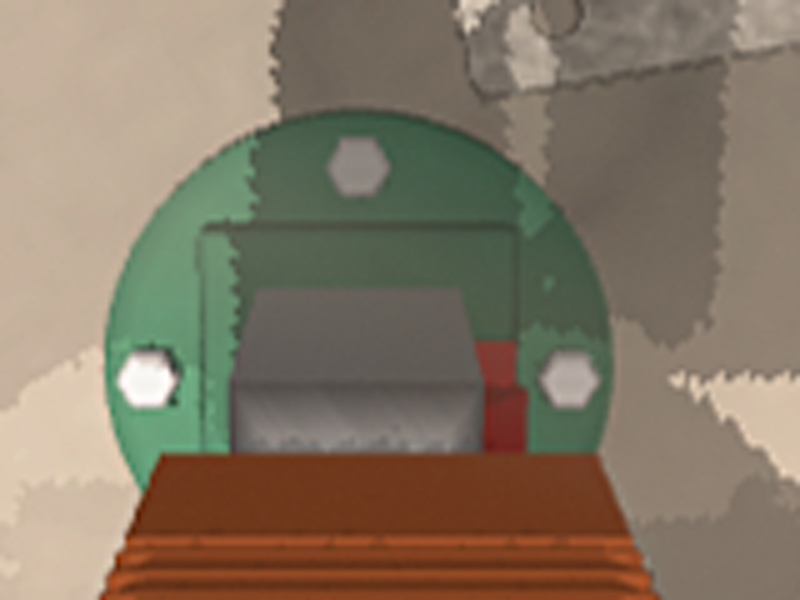

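```bash
python3 - <<'E'
from m import *
ry=(((H>24)&(H<33)&(S>150)&(V>120))|(((H<6)|(H>174))&(S>150)&(V>120))).astype(np.uint8)*255
B4=np.array([[228,448],[348,600]])/5+[289.5,259.5]
print(ray(t,B4,200).round(1))
# corners from top0 image
im=cv2.imread("pics/top0.png"); cv2.imwrite("pics/big.png",cv2.resize(im[325:425,285:385],None,fx=6,fy=6,interpolation=2))
E
```

```text
[[335.8 354.2 200. ]
 [295.4 322.5 200. ]]
```

View pics/big.png

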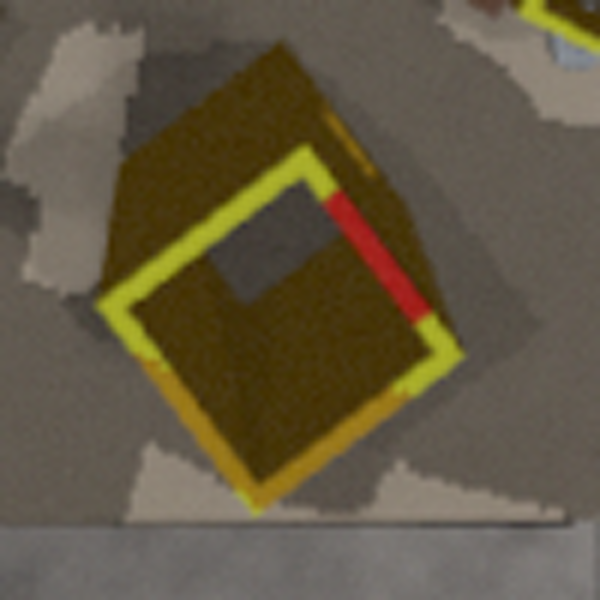

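```bash
python3 - <<'E'
from m import *
from go import down
B=ray(t,np.array([[305,143],[465,355],[258,513],[97,303]])/6+[284.5,324.5],200)[:,:2]; print("big",B.round(1),B.mean(0))
c=np.array([369.,271.3])
for th in (0,5,10,15,20):
  for off in (0,6):
    M=down(-28.3,-th); 
    if M[1,0]>0.01: M=down(-28.3,th)
    y2=np.array([0.474,0.88])*off
    for gz in (132,150):
      g=np.r_[c+y2,gz]; x,y,z=M.T
      cor=np.array([g-47*x+a*37.5*y+b*95*z for a in(-1,1) for b in(-1,1)])
      hull=cv2.convexHull(cor[:,:2].astype(np.float32))
      a,_=cv2.intersectConvexConvex(hull,B.astype(np.float32))
      d=max(cv2.pointPolygonTest(hull,(float(p[0]),float(p[1])),True) for p in B)
      print(th,off,gz,"tcpz",round(gz+19*x[2],1),"ymin",cor[:,1].min().round(1),"big pen area",round(a),round(d,1),"cor z",cor[:,2].round(0), "x",x.round(2))
E
```

```text
big [[336.8 353.9]
 [289.9 318.7]
 [255.5 364.9]
 [301.8 400.4]] [296.02489926 359.4708016 ]
0 0 132 tcpz 113.0 ymin 193.2 big pen area 350 2.9 cor z [179. 179. 179. 179.] x [ 0.  0. -1.]
0 0 150 tcpz 131.0 ymin 193.2 big pen area 350 2.9 cor z [197. 197. 197. 197.] x [ 0.  0. -1.]
0 6 132 tcpz 113.0 ymin 198.5 big pen area 467 2.9 cor z [179. 179. 179. 179.] x [ 0.  0. -1.]
0 6 150 tcpz 131.0 ymin 198.5 big pen area 467 2.9 cor z [197. 197. 197. 197.] x [ 0.  0. -1.]
5 0 132 tcpz 113.1 ymin 197.0 big pen area 425 2.9 cor z [182. 182. 176. 176.] x [-0.04 -0.08 -1.  ]
5 0 150 tcpz 131.1 ymin 197.0 big pen area 425 2.9 cor z [200. 200. 194. 194.] x [-0.04 -0.08 -1.  ]
5 6 132 tcpz 113.1 ymin 202.3 big pen area 554 2.9 cor z [182. 182. 176. 176.] x [-0.04 -0.08 -1.  ]
5 6 150 tcpz 131.1 ymin 202.3 big pen area 554 2.9 cor z [200. 200. 194. 194.] x [-0.04 -0.08 -1.  ]
10 0 132 tcpz 113.3 ymin 200.9 big pen area 502 2.9 cor z [185. 185. 172. 172.] x [-0.08 -0.15 -0.98]
10 0 150 tcpz 131.3 ymin 200.9 big pen area 502 2.9 cor z [203. 203. 190. 190.] x [-0.08 -0.15 -0.98]
10 6 132 tcpz 113.3
[... 300 characters left out ...]
 131.6 ymin 205.1 big pen area 576 2.9 cor z [205. 205. 186. 186.] x [-0.12 -0.23 -0.97]
15 6 132 tcpz 113.6 ymin 210.4 big pen area 724 2.9 cor z [187. 187. 168. 168.] x [-0.12 -0.23 -0.97]
15 6 150 tcpz 131.6 ymin 210.4 big pen area 724 2.9 cor z [205. 205. 186. 186.] x [-0.12 -0.23 -0.97]
20 0 132 tcpz 114.1 ymin 209.4 big pen area 646 2.9 cor z [189. 189. 163. 163.] x [-0.16 -0.3  -0.94]
20 0 150 tcpz 132.1 ymin 209.4 big pen area 646 2.9 cor z [207. 207. 181. 181.] x [-0.16 -0.3  -0.94]
20 6 132 tcpz 114.1 ymin 214.7 big pen area 802 2.9 cor z [189. 189. 163. 163.] x [-0.16 -0.3  -0.94]
20 6 150 tcpz 132.1 ymin 214.7 big pen area 802 2.9 cor z [207. 207. 181. 181.] x [-0.16 -0.3  -0.94]
```

```bash
python3 - <<'E'
from go import *
st()
delta([373.3,279.2,215],down(-28.4))
E
```

```text
t=6.62 p [463.9 397.1 173.2] x [-0.002 -0.001 -1.   ] y [ 0.51   0.86  -0.002] z [ 0.86  -0.51  -0.001] jaw deg -30.65 F [0.  0.4 0.4] M [-0.12  0.11  0.01] w 91.6 q [0.58 0.54 1.35 0.   1.25 1.12]
t [ -4.14 -14.78  -1.79] w [-0.039 -0.001  0.002] deg 2.3
```

```bash
python3 -m creep '[{"tx":-3,"ty":0,"tz":0,"wx":0,"wy":0,"wz":0,"gripper":-1},{"tx":-4.2,"ty":-3,"tz":-0.4,"wx":-0.01,"wy":0,"wz":0,"gripper":-1},{"tx":-4.2,"ty":-6,"tz":-0.8,"wx":-0.02,"wy":0,"wz":0,"gripper":-1},{"tx":-4.2,"ty":-9,"tz":-1.2,"wx":-0.03,"wy":0,"wz":0,"gripper":-1},{"tx":-4.2,"ty":-12,"tz":-1.5,"wx":-0.039,"wy":0,"wz":0,"gripper":-1},{"tx":-4.2,"ty":-14.8,"tz":-1.8,"wx":-0.039,"wy":0,"wz":0,"gripper":-1},{"tx":-4.2,"ty":-14.8,"tz":-1.8,"wx":-0.039,"wy":0,"wz":0,"gripper":-1},{"tx":-4.2,"ty":-14.8,"tz":-1.8,"wx":-0.039,"wy":0,"wz":0,"gripper":-1}]'; python3 -m creep '[{"tx":0,"ty":0,"tz":0,"wx":0,"wy":0,"wz":0,"gripper":-1},{"tx":0,"ty":0,"tz":0,"wx":0,"wy":0,"wz":0,"gripper":-1}]' >/dev/null; python3 - <<'E'
from go import *
st()
delta([373.3,279.2,138],down(-28.4))
s=cam("wrist");cv2.imwrite("pics/w6.png",s["frame"][:,:,::-1])
E
```

```text
time: 7.28
tool_pos: [372.8, 278.6, 215.8]
tcp_rot: [-2.231, 1.569, -2.728]
contact_force: [0.1, 0.6, 0.3]
grip_width: 91.8
t=7.45 p [374.2 280.1 216.1] x [-0.001 -0.    -1.   ] y [ 0.476  0.88  -0.   ] z [ 0.88  -0.476 -0.001] jaw deg -28.41 F [0.9 0.4 0.1] M [-0.13  0.06  0.  ] w 91.8 q [0.48 0.25 1.69 0.   1.2  0.97]
t [ 7.81 -0.12 -0.04] w [-0.    -0.001  0.   ] deg 0.0
```

View pics/w6.png

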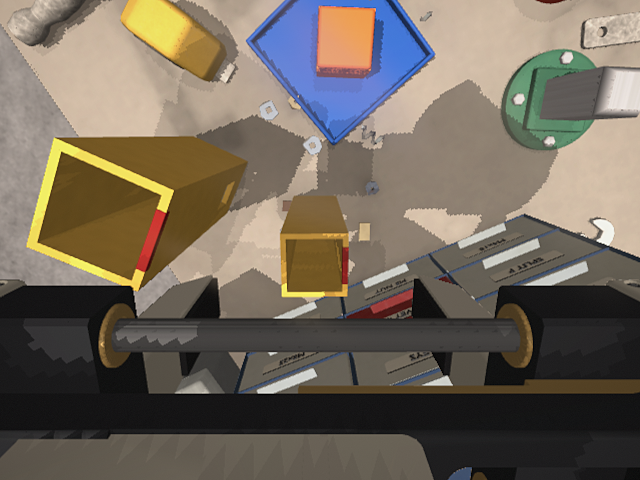

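```bash
python3 -m creep '[{"tx":2,"ty":0,"tz":0,"wx":0,"wy":0,"wz":0,"gripper":-1},{"tx":4,"ty":0,"tz":0,"wx":0,"wy":0,"wz":0,"gripper":-1},{"tx":6,"ty":0,"tz":0,"wx":0,"wy":0,"wz":0,"gripper":-1},{"tx":6.8,"ty":0,"tz":0,"wx":0,"wy":0,"wz":0,"gripper":-1},{"tx":7.2,"ty":0,"tz":0,"wx":0,"wy":0,"wz":0,"gripper":-1},{"tx":7.5,"ty":0,"tz":0,"wx":0,"wy":0,"wz":0,"gripper":-1},{"tx":7.7,"ty":0,"tz":0,"wx":0,"wy":0,"wz":0,"gripper":-1},{"tx":7.8,"ty":0,"tz":0,"wx":0,"wy":0,"wz":0,"gripper":-1}]'; python3 - <<'E'
from go import *
st()
s=cam("scene");crop(s,160,100,480,340,2,"s7.png")
s=cam("wrist");cv2.imwrite("pics/w7.png",s["frame"][:,:,::-1])
E
```

```text
time: 8.17
tool_pos: [374.2, 279.8, 139.2]
tcp_rot: [0.992, 1.569, 0.496]
contact_force: [0.3, 0.2, 0.1]
grip_width: 92.1
t=8.17 p [374.2 279.8 139.2] x [ 0.001  0.001 -1.   ] y [0.476 0.88  0.001] z [ 0.88  -0.476  0.001] jaw deg -28.41 F [0.3 0.2 0.1] M [-0.08  0.1  -0.04] w 92.1 q [0.48 0.33 1.81 0.   1.   0.97]
```

View pics/s7.png

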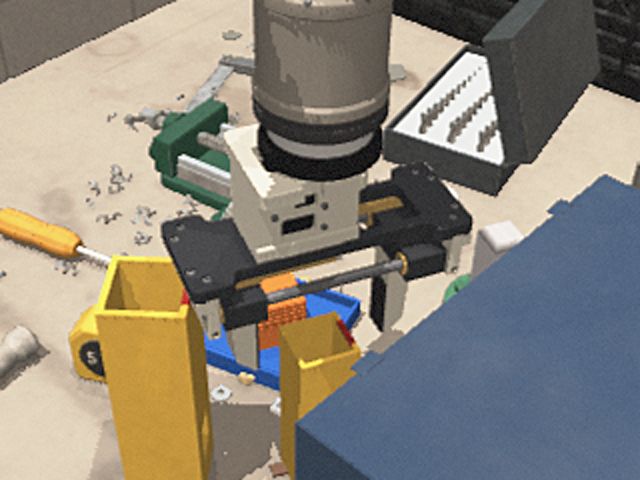

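View pics/w7.png

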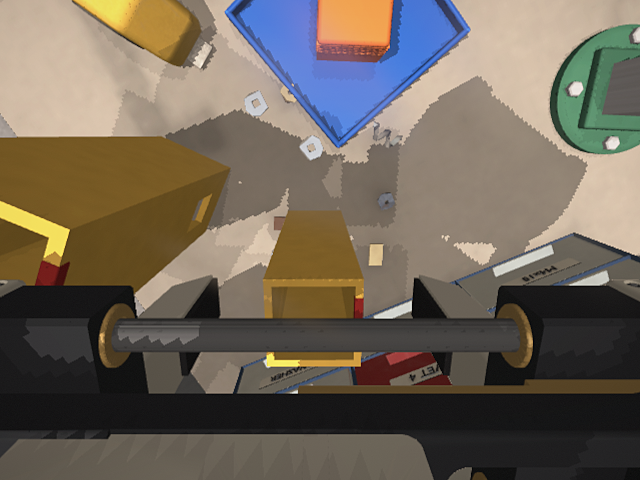

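```bash
python3 -m creep '[{"tx":0.1,"ty":0,"tz":0,"wx":0,"wy":0,"wz":0,"gripper":1},{"tx":0.1,"ty":0,"tz":0,"wx":0,"wy":0,"wz":0,"gripper":1},{"tx":0.1,"ty":0,"tz":0,"wx":0,"wy":0,"wz":0,"gripper":1},{"tx":0.1,"ty":0,"tz":0,"wx":0,"wy":0,"wz":0,"gripper":1},{"tx":0.1,"ty":0,"tz":0,"wx":0,"wy":0,"wz":0,"gripper":1},{"tx":0.1,"ty":0,"tz":0,"wx":0,"wy":0,"wz":0,"gripper":1},{"tx":0.1,"ty":0,"tz":0,"wx":0,"wy":0,"wz":0,"gripper":1},{"tx":0.1,"ty":0,"tz":0,"wx":0,"wy":0,"wz":0,"gripper":1}]';python3 -m creep '[{"tx":0,"ty":0,"tz":0,"wx":0,"wy":0,"wz":0,"gripper":1},{"tx":0,"ty":0,"tz":0,"wx":0,"wy":0,"wz":0,"gripper":1},{"tx":0,"ty":0,"tz":0,"wx":0,"wy":0,"wz":0,"gripper":1},{"tx":0,"ty":0,"tz":0,"wx":0,"wy":0,"wz":0,"gripper":1}]'; python3 - <<'E'
from go import *
st()
E
```

```text
time: 8.93
tool_pos: [373.7, 279.5, 137.7]
tcp_rot: [2.484, 1.571, 1.988]
contact_force: [-0.7, 0.6, 0.6]
grip_width: 43.6
time: 9.27
tool_pos: [373.7, 279.5, 137.7]
tcp_rot: [2.151, 1.571, 1.655]
contact_force: [-0.6, 0.2, 0.3]
grip_width: 43.6
t=9.27 p [373.7 279.5 137.7] x [-0.  0. -1.] y [0.476 0.88  0.   ] z [ 0.88  -0.476 -0.   ] jaw deg -28.42 F [-0.6  0.2  0.3] M [-0.04  0.21 -0.02] w 43.6 q [0.48 0.34 1.81 0.   1.   0.97]
```

```bash
python3 -m creep '[{"tx":-1,"ty":0,"tz":0,"wx":0,"wy":0,"wz":0,"gripper":1},{"tx":-2,"ty":0,"tz":0,"wx":0,"wy":0,"wz":0,"gripper":1},{"tx":-4,"ty":0,"tz":0,"wx":0,"wy":0,"wz":0,"gripper":1},{"tx":-6,"ty":0,"tz":0,"wx":0,"wy":0,"wz":0,"gripper":1},{"tx":-8,"ty":0,"tz":0,"wx":0,"wy":0,"wz":0,"gripper":1},{"tx":-10,"ty":0,"tz":0,"wx":0,"wy":0,"wz":0,"gripper":1},{"tx":-11.5,"ty":0,"tz":0,"wx":0,"wy":0,"wz":0,"gripper":1},{"tx":-11.5,"ty":0,"tz":0,"wx":0,"wy":0,"wz":0,"gripper":1}]'; python3 - <<'E'
from go import *
st()
delta([625.1,271.6,252],down(-30.3))
s=cam("wrist");cv2.imwrite("pics/w8.png",s["frame"][:,:,::-1])
E
```

```text
time: 9.93
tool_pos: [374.8, 280.0, 255.2]
tcp_rot: [0.976, 1.566, 0.48]
contact_force: [0.7, -0.5, -2.2]
grip_width: 43.6
t=9.93 p [374.8 280.  255.2] x [ 0.005  0.002 -1.   ] y [0.476 0.879 0.004] z [ 0.879 -0.476  0.003] jaw deg -28.42 F [ 0.7 -0.5 -2.2] M [-0.07 -0.02 -0.02] w 43.6 q [0.48 0.21 1.63 0.   1.3  0.97]
t [ 0.43 11.17 22.41] w [ 0.033  0.003 -0.004] deg 1.9
```

View pics/w8.png

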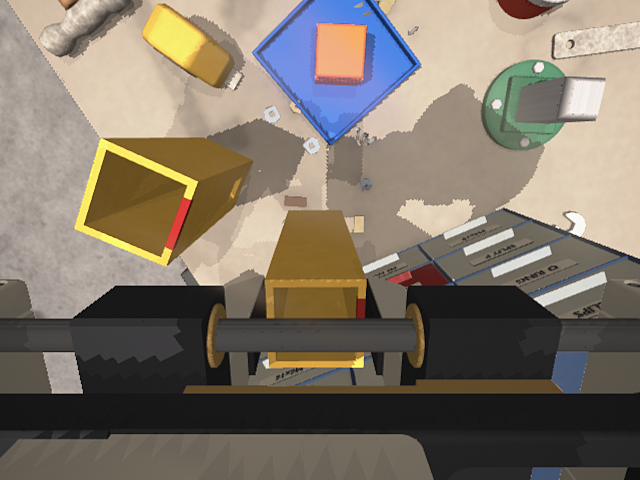

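```bash
python3 -m creep '[{"tx":0,"ty":1.4,"tz":2.8,"wx":0.005,"wy":0,"wz":0,"gripper":1},{"tx":0,"ty":3,"tz":6,"wx":0.01,"wy":0,"wz":0,"gripper":1},{"tx":0,"ty":4.5,"tz":9,"wx":0.015,"wy":0,"wz":0,"gripper":1},{"tx":0,"ty":6,"tz":12,"wx":0.02,"wy":0,"wz":0,"gripper":1},{"tx":0,"ty":7.5,"tz":15,"wx":0.025,"wy":0,"wz":0,"gripper":1},{"tx":0,"ty":9,"tz":18,"wx":0.03,"wy":0,"wz":0,"gripper":1},{"tx":0,"ty":10.4,"tz":20.8,"wx":0.033,"wy":0,"wz":0,"gripper":1},{"tx":0,"ty":11.2,"tz":22.4,"wx":0.033,"wy":0,"wz":0,"gripper":1}]';python3 -m creep '[{"tx":0,"ty":0,"tz":0,"wx":0,"wy":0,"wz":0,"gripper":1},{"tx":0,"ty":0,"tz":0,"wx":0,"wy":0,"wz":0,"gripper":1},{"tx":0,"ty":0,"tz":0,"wx":0,"wy":0,"wz":0,"gripper":1},{"tx":0,"ty":0,"tz":0,"wx":0,"wy":0,"wz":0,"gripper":1}]'; python3 - <<'E'
from go import *
st()
delta([625.1,271.6,252],down(-30.3))
s=cam("wrist");cv2.imwrite("pics/w9.png",s["frame"][:,:,::-1])
s=cam("top");crop(s,320,90,480,210,5,"t9.png")
E
```

```text
time: 10.65
tool_pos: [626.3, 270.2, 249.0]
tcp_rot: [-2.16, 1.567, -2.691]
contact_force: [0.4, -0.3, -4.0]
grip_width: 43.9
time: 10.98
tool_pos: [622.9, 271.6, 252.1]
tcp_rot: [-2.443, 1.569, -2.971]
contact_force: [0.2, -0.2, -2.9]
grip_width: 43.4
t=10.98 p [622.9 271.6 252.1] x [-0.002 -0.    -1.   ] y [ 0.504  0.864 -0.001] z [ 0.864 -0.504 -0.001] jaw deg -30.27 F [ 0.2 -0.2 -2.9] M [-0.09  0.13 -0.05] w 43.4 q [0.3  0.63 0.98 0.   1.53 0.83]
t [0.   0.11 0.19] w [ 0.001 -0.001  0.001] deg 0.1
```

View pics/w9.png

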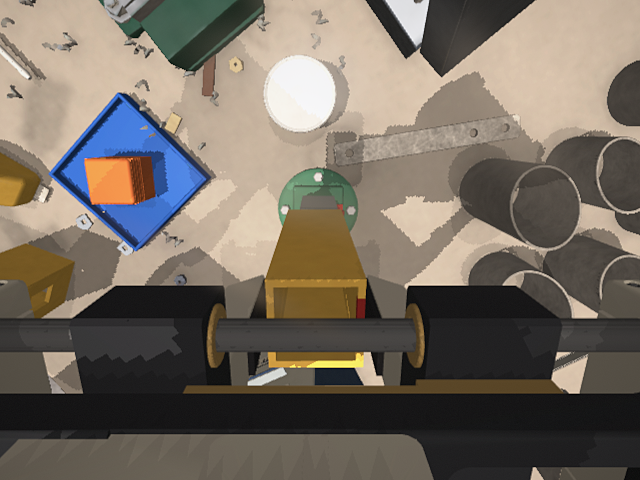

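View pics/t9.png

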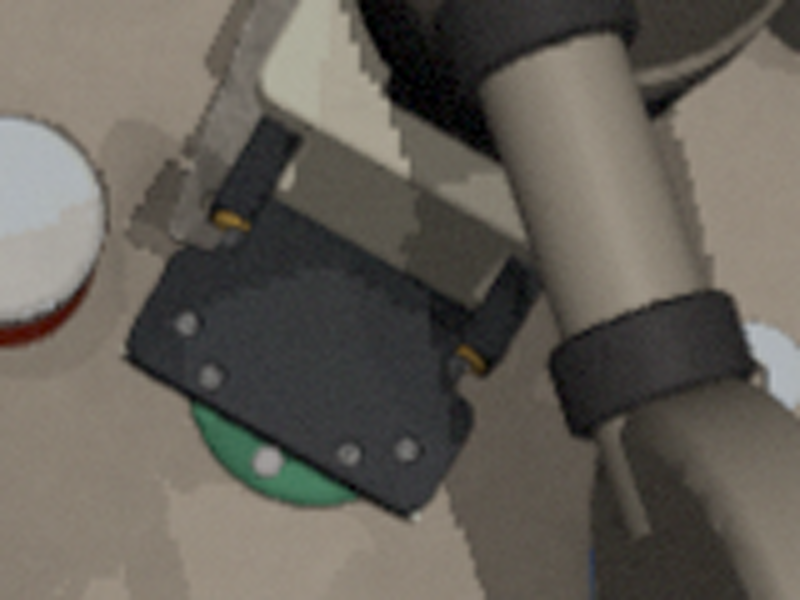

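```bash
python3 -m creep '[{"tx":0.5,"ty":0.1,"tz":0.2,"wx":0,"wy":0,"wz":0,"gripper":1},{"tx":1,"ty":0.1,"tz":0.2,"wx":0,"wy":0,"wz":0,"gripper":1},{"tx":1.5,"ty":0.1,"tz":0.2,"wx":0,"wy":0,"wz":0,"gripper":1},{"tx":1.5,"ty":0.1,"tz":0.2,"wx":0,"wy":0,"wz":0,"gripper":1},{"tx":1.5,"ty":0.1,"tz":0.2,"wx":0,"wy":0,"wz":0,"gripper":1},{"tx":1.5,"ty":0.1,"tz":0.2,"wx":0,"wy":0,"wz":0,"gripper":1}]'; python3 - <<'E'
from go import *
st()
delta([625.1,271.6,225],down(-30.3))
s=cam("wrist");crop(s,240,150,400,390,2.5,"w10.png")
E
```

```text
time: 11.58
tool_pos: [626.2, 271.3, 237.7]
tcp_rot: [2.384, 1.571, 1.855]
contact_force: [0.3, 0.3, -2.9]
grip_width: 43.8
t=11.58 p [626.2 271.3 237.7] x [-0.  0. -1.] y [0.505 0.863 0.   ] z [ 0.863 -0.505 -0.   ] jaw deg -30.31 F [ 0.3  0.3 -2.9] M [-0.05  0.06 -0.01] w 43.8 q [0.3  0.64 1.   0.   1.5  0.83]
t [ 1.27 -0.03 -0.11] w [-0. -0. -0.] deg 0.0
```

View pics/w10.png

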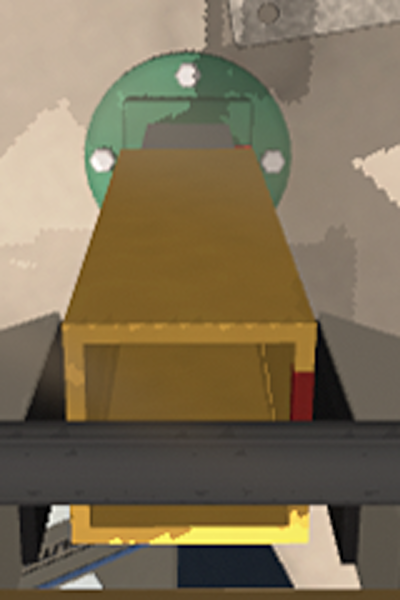

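```bash
python3 -m creep '[{"tx":0.3,"ty":0,"tz":0,"wx":0,"wy":0,"wz":0,"gripper":1},{"tx":0.6,"ty":0,"tz":0,"wx":0,"wy":0,"wz":0,"gripper":1},{"tx":0.9,"ty":0,"tz":0,"wx":0,"wy":0,"wz":0,"gripper":1},{"tx":1.2,"ty":0,"tz":0,"wx":0,"wy":0,"wz":0,"gripper":1},{"tx":1.4,"ty":0,"tz":0,"wx":0,"wy":0,"wz":0,"gripper":1},{"tx":1.4,"ty":0,"tz":0,"wx":0,"wy":0,"wz":0,"gripper":1}]'; python3 - <<'E'
from go import *
st()
E
```

```text
time: 12.13
tool_pos: [626.0, 271.1, 222.9]
tcp_rot: [-2.39, 1.57, -2.919]
contact_force: [-0.1, -0.5, -3.6]
grip_width: 43.7
t=12.13 p [626.  271.1 222.9] x [-0.001 -0.    -1.   ] y [ 0.505  0.863 -0.001] z [ 0.863 -0.505 -0.001] jaw deg -30.31 F [-0.1 -0.5 -3.6] M [-0.09  0.11 -0.04] w 43.7 q [0.3  0.65 1.03 0.   1.47 0.83]
```

```bash
python3 -m creep '[{"tx":0.4,"ty":0,"tz":0,"wx":0,"wy":0,"wz":0,"gripper":1},{"tx":0.8,"ty":0,"tz":0,"wx":0,"wy":0,"wz":0,"gripper":1},{"tx":1.2,"ty":0,"tz":0,"wx":0,"wy":0,"wz":0,"gripper":1},{"tx":1.5,"ty":0,"tz":0,"wx":0,"wy":0,"wz":0,"gripper":1},{"tx":1.5,"ty":0,"tz":0,"wx":0,"wy":0,"wz":0,"gripper":1},{"tx":1.5,"ty":0,"tz":0,"wx":0,"wy":0,"wz":0,"gripper":1}]'; python3 - <<'E'
from go import *
st()
E
```

```text
time: 12.63
tool_pos: [626.1, 271.2, 208.4]
tcp_rot: [-2.502, 1.57, -3.031]
contact_force: [0.1, 0.1, -3.4]
grip_width: 43.8
t=12.63 p [626.1 271.2 208.4] x [-0.001 -0.    -1.   ] y [ 0.505  0.863 -0.   ] z [ 0.863 -0.505 -0.   ] jaw deg -30.31 F [ 0.1  0.1 -3.4] M [-0.1   0.02  0.  ] w 43.8 q [0.3  0.66 1.05 0.   1.43 0.83]
```

Tube is guided on the stub with no contact force. Now over the button, slowly.

```bash
python3 -m creep '[{"tx":0.4,"ty":0,"tz":0,"wx":0,"wy":0,"wz":0,"gripper":1},{"tx":0.8,"ty":0,"tz":0,"wx":0,"wy":0,"wz":0,"gripper":1},{"tx":1.2,"ty":0,"tz":0,"wx":0,"wy":0,"wz":0,"gripper":1},{"tx":1.6,"ty":0,"tz":0,"wx":0,"wy":0,"wz":0,"gripper":1},{"tx":1.6,"ty":0,"tz":0,"wx":0,"wy":0,"wz":0,"gripper":1},{"tx":1.6,"ty":0,"tz":0,"wx":0,"wy":0,"wz":0,"gripper":1}]'; python3 - <<'E'
from go import *
st()
s=cam("wrist");crop(s,240,150,400,390,2.5,"w12.png")
E
```

```text
time: 13.13
tool_pos: [626.8, 270.9, 192.9]
tcp_rot: [0.27, 1.569, -0.259]
contact_force: [2.7, -1.0, -0.8]
grip_width: 44.1
t=13.13 p [626.8 270.9 192.9] x [ 0.002 -0.    -1.   ] y [0.505 0.863 0.   ] z [ 0.863 -0.505  0.002] jaw deg -30.32 F [ 2.7 -1.  -0.8] M [-0.63 -0.84  0.03] w 44.1 q [ 0.3   0.66  1.08 -0.    1.4   0.83]
```

View pics/w12.png

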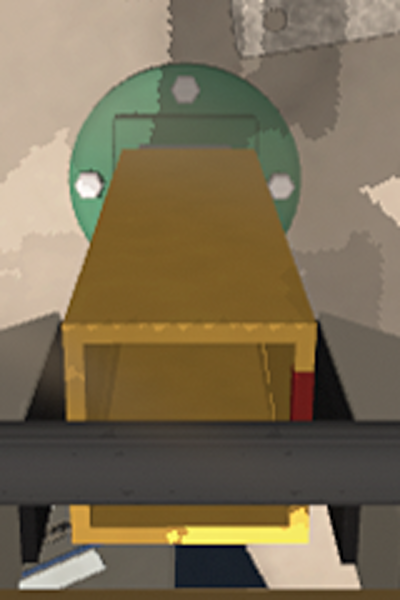

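```bash
python3 -m creep '[{"tx":0.4,"ty":0,"tz":0,"wx":0,"wy":0,"wz":0,"gripper":1},{"tx":0.8,"ty":0,"tz":0,"wx":0,"wy":0,"wz":0,"gripper":1},{"tx":1.2,"ty":0,"tz":0,"wx":0,"wy":0,"wz":0,"gripper":1},{"tx":1.6,"ty":0,"tz":0,"wx":0,"wy":0,"wz":0,"gripper":1},{"tx":2,"ty":0,"tz":0,"wx":0,"wy":0,"wz":0,"gripper":1},{"tx":2.4,"ty":0,"tz":0,"wx":0,"wy":0,"wz":0,"gripper":1},{"tx":2.4,"ty":0,"tz":0,"wx":0,"wy":0,"wz":0,"gripper":1},{"tx":2.4,"ty":0,"tz":0,"wx":0,"wy":0,"wz":0,"gripper":1}]'; python3 - <<'E'
from go import *
st()
E
```

```text
time: 13.85
tool_pos: [625.8, 271.0, 167.5]
tcp_rot: [-2.336, 1.569, -2.865]
contact_force: [3.4, -1.8, -6.0]
grip_width: 43.9
t=13.85 p [625.8 271.  167.5] x [-0.002 -0.001 -1.   ] y [ 0.505  0.863 -0.002] z [ 0.863 -0.505 -0.001] jaw deg -30.32 F [ 3.4 -1.8 -6. ] M [-0.65 -1.07  0.06] w 43.9 q [0.3  0.68 1.12 0.   1.35 0.83]
```

```bash
python3 -m creep '[{"tx":0.3,"ty":0,"tz":0,"wx":0,"wy":0,"wz":0,"gripper":1},{"tx":0.6,"ty":0,"tz":0,"wx":0,"wy":0,"wz":0,"gripper":1},{"tx":0.8,"ty":0,"tz":0,"wx":0,"wy":0,"wz":0,"gripper":1},{"tx":0.9,"ty":0,"tz":0,"wx":0,"wy":0,"wz":0,"gripper":1},{"tx":1.0,"ty":0,"tz":0,"wx":0,"wy":0,"wz":0,"gripper":1},{"tx":1.1,"ty":0,"tz":0,"wx":0,"wy":0,"wz":0,"gripper":1},{"tx":1.1,"ty":0,"tz":0,"wx":0,"wy":0,"wz":0,"gripper":1}]'; python3 - <<'E'
from go import *
st()
s=cam("wrist");cv2.imwrite("pics/w14.png",s["frame"][:,:,::-1])
E
```

```text
time: 14.43
tool_pos: [625.5, 271.9, 158.0]
tcp_rot: [3.029, 1.569, 2.5]
contact_force: [-0.9, 0.6, 0.2]
grip_width: 43.7
t=14.43 p [625.5 271.9 158. ] x [-0.001  0.001 -1.   ] y [0.504 0.863 0.   ] z [ 0.863 -0.504 -0.002] jaw deg -30.29 F [-0.9  0.6  0.2] M [ 0.01  0.42 -0.01] w 43.7 q [0.3  0.69 1.13 0.   1.32 0.83]
```

View pics/w14.png

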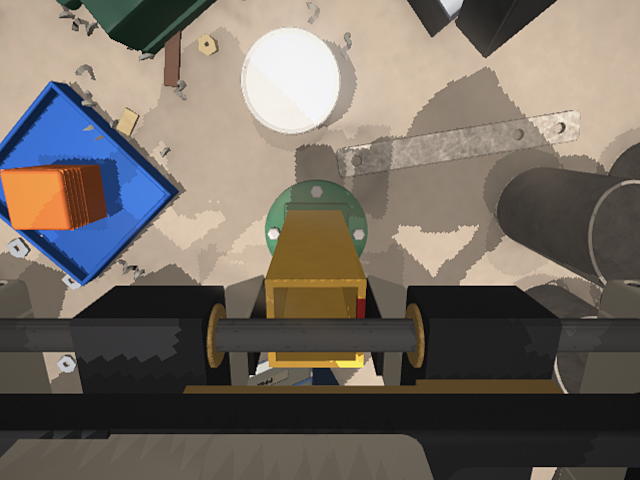

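```bash
python3 -m creep '[{"tx":0.1,"ty":0,"tz":0,"wx":0,"wy":0,"wz":0,"gripper":1},{"tx":0.2,"ty":0,"tz":0,"wx":0,"wy":0,"wz":0,"gripper":1},{"tx":0.2,"ty":0,"tz":0,"wx":0,"wy":0,"wz":0,"gripper":1},{"tx":0.2,"ty":0,"tz":0,"wx":0,"wy":0,"wz":0,"gripper":1}]'; python3 - <<'E'
from go import *
st()
E
```

```text
time: 14.82
tool_pos: [625.8, 272.2, 157.9]
tcp_rot: [1.732, 1.569, 1.204]
contact_force: [-3.7, 1.2, 9.9]
grip_width: 43.7
t=14.82 p [625.8 272.2 157.9] x [ 0.001  0.002 -1.   ] y [0.504 0.864 0.002] z [ 0.864 -0.504 -0.   ] jaw deg -30.29 F [-3.7  1.2  9.9] M [ 0.25  1.27 -0.02] w 43.7 q [0.3  0.69 1.13 0.   1.32 0.83]
```

```bash
python3 -m creep '[{"tx":0.1,"ty":0,"tz":0,"wx":0,"wy":0,"wz":0,"gripper":1},{"tx":0.2,"ty":0,"tz":0,"wx":0,"wy":0,"wz":0,"gripper":1},{"tx":0.2,"ty":0,"tz":0,"wx":0,"wy":0,"wz":0,"gripper":1}]'; python3 - <<'E'
from go import *
st()
E
python3 -m creep '[{"tx":-0.4,"ty":0,"tz":0,"wx":0,"wy":0,"wz":0,"gripper":1},{"tx":-0.4,"ty":0,"tz":0,"wx":0,"wy":0,"wz":0,"gripper":-1},{"tx":-0.4,"ty":0,"tz":0,"wx":0,"wy":0,"wz":0,"gripper":-1},{"tx":-0.4,"ty":0,"tz":0,"wx":0,"wy":0,"wz":0,"gripper":-1},{"tx":-0.4,"ty":0,"tz":0,"wx":0,"wy":0,"wz":0,"gripper":-1},{"tx":-0.4,"ty":0,"tz":0,"wx":0,"wy":0,"wz":0,"gripper":-1},{"tx":-0.4,"ty":0,"tz":0,"wx":0,"wy":0,"wz":0,"gripper":-1},{"tx":-0.4,"ty":0,"tz":0,"wx":0,"wy":0,"wz":0,"gripper":-1}]'; python3 - <<'E'
from go import *
st()
E
```

```text
time: 15.07
tool_pos: [626.1, 272.6, 157.8]
tcp_rot: [1.343, 1.567, 0.814]
contact_force: [-7.0, 0.6, 17.4]
grip_width: 43.8
t=15.07 p [626.1 272.6 157.8] x [ 0.003  0.003 -1.   ] y [0.504 0.864 0.004] z [ 0.864 -0.504  0.001] jaw deg -30.28 F [-7.   0.6 17.4] M [ 0.21  1.69 -0.05] w 43.8 q [0.3  0.69 1.13 0.   1.32 0.83]
time: 15.73
tool_pos: [626.2, 271.2, 157.5]
tcp_rot: [-2.627, 1.571, 3.128]
contact_force: [0.4, -0.5, -0.1]
grip_width: 85.8
t=15.73 p [626.2 271.2 157.5] x [-0.  0. -1.] y [ 0.505  0.863 -0.   ] z [ 0.863 -0.505 -0.   ] jaw deg -30.31 F [ 0.4 -0.5 -0.1] M [-0.1   0.07  0.02] w 85.8 q [0.3  0.69 1.13 0.   1.32 0.83]
```

```bash
python3 -m creep '[{"tx":-2,"ty":0,"tz":0,"wx":0,"wy":0,"wz":0,"gripper":-1},{"tx":-4,"ty":0,"tz":0,"wx":0,"wy":0,"wz":0,"gripper":-1},{"tx":-6,"ty":0,"tz":0,"wx":0,"wy":0,"wz":0,"gripper":-1},{"tx":-6,"ty":-1.5,"tz":2,"wx":0,"wy":0,"wz":0,"gripper":-1},{"tx":-6,"ty":-3,"tz":4,"wx":0,"wy":0,"wz":0,"gripper":-1},{"tx":-6,"ty":-5,"tz":6,"wx":0,"wy":0,"wz":0,"gripper":-1},{"tx":-6,"ty":-7,"tz":8,"wx":0,"wy":0,"wz":0,"gripper":-1},{"tx":-6,"ty":-8,"tz":9,"wx":0,"wy":0,"wz":0,"gripper":-1}]'; python3 - <<'E'
from go import *
st()
s=cam("wrist");cv2.imwrite("pics/w16.png",s["frame"][:,:,::-1])
E
```

```text
time: 16.4
tool_pos: [664.3, 153.6, 217.7]
tcp_rot: [-0.783, 1.57, -1.314]
contact_force: [-0.6, 1.0, -0.4]
grip_width: 92.1
t=16.40 p [664.3 153.6 217.7] x [ 0.    -0.001 -1.   ] y [ 0.507  0.862 -0.001] z [ 0.862 -0.507  0.001] jaw deg -30.44 F [-0.6  1.  -0.4] M [-0.16  0.06 -0.04] w 92.1 q [ 0.12  0.65  1.04 -0.    1.45  0.65]
```

View pics/w16.png

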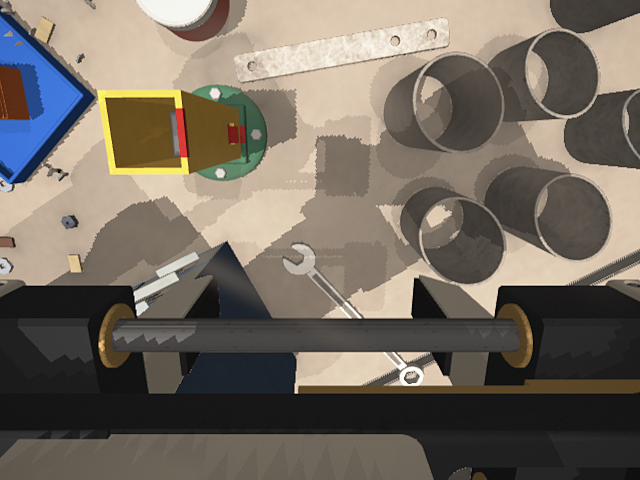

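```bash
python3 - <<'E'
from go import *
s=cam("wrist");crop(s,90,70,290,200,4,"w17.png")
P=cloud(s); h=P[90:175,95:190].reshape(-1,3); print("rim z",np.percentile(h[h[:,2]>140][:,2],[50,90,97]).round(1))
t=cam("top");crop(t,230,110,430,280,4,"t17.png")
E
```

```text
rim z [167.5 171.5 172. ]
```

View pics/w17.png

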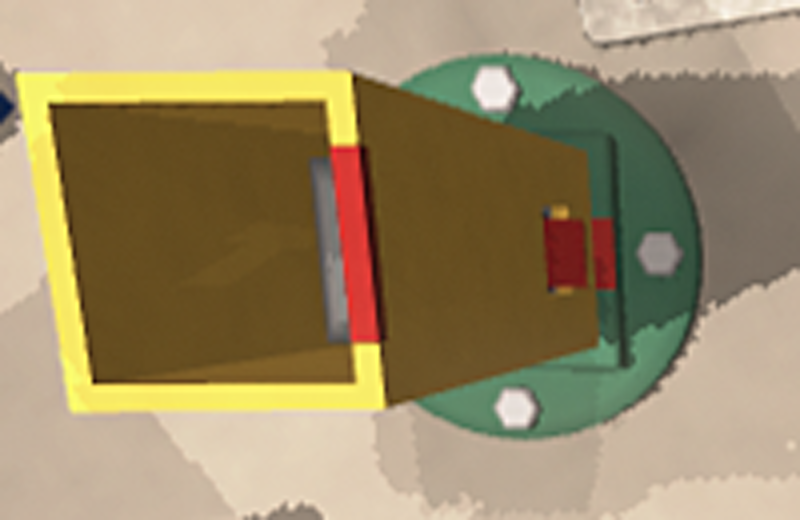

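View pics/t17.png

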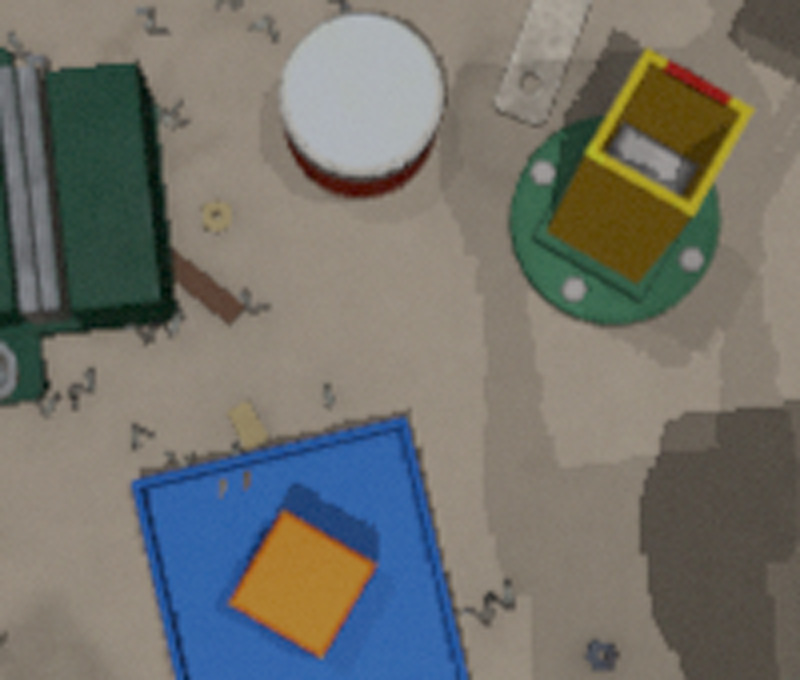

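```bash
python3 - <<'E'
from plant import *
print(close_job())
E
```

```text
the job is handed in; nothing more can be done
None
```

The job is handed in, at about 16.6 s of the 48 s allowed: the cap is in the blue tray, and the smaller yellow tube is fully home on the stub with the button out through its window. Handing in gave no verdict.

- **Cap:** I lifted it off the stub first and set it down in the tray. The top camera shows it sitting flat inside the rim.
- **Tube:** The small upright stood between the taller look-alike and the cabinet, so I held it by only its top 12 mm. I turned it about 2° to match the stub and slid it on with its red rim mark on the button's side.
- **Fully home:** The sideways force from the button dropped to zero near the bottom. Pushing on to 17 N moved the tube no further. The rim measured 170 ± 2 mm above the bench, where 170 mm is expected.
- **Button:** A close wrist view shows it standing out through the window, above the red mark on the shoulder.
- **At hand-in:** The gripper was open and clear, with no contact force beyond sensor noise. The tape measure and grease tin were never touched. The last pictures show the tin in place, but I did not re-measure the tape measure at the end.

No check failed. TCP readings lagged by up to 5 mm just after moves, so I let the arm settle before the tube grasp and each insertion step.

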